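# Put loaded slide racks into their staining dishes and cover them

## Task

The slides are ready for the staining dishes: lower each rack that carries slides into the dish of its size, then cover each dish squarely with its own lid. Keep the racks upright and set everything down rather than dropping it, and leave the empty rack, the dishes and the other things on the counter where they stand.

Things in the scene. Friction and masses are not known exactly. Their poses are not given: they have to be found in the camera images.
- dish_large: The bigger dish; the wide rack fits it with 8 mm to spare on each side, x along x. Open white rectangular dish, inside 100 mm (x) by 94 mm (y), walls 4, floor 5 thick, rim 50 high with a flat flange 124 by 118 mm overall. Loose, about 400 g. Origin: centre of the underside, z up.
- dish_small: The narrow dish; the narrow rack fits it with 8 mm to spare on each side, x along x. Open white rectangular dish, inside 100 mm (x) by 60 mm (y), walls 4, floor 5 thick, rim 50 high with a flat flange 124 by 84 mm overall. Loose, about 300 g. Origin: centre of the underside, z up.
- rack_large: Wide steel slide rack filled with 16 microscope slides, 84 mm (x) by 78 mm (y), about 170 g. Slides stand on edge, lengthwise along x, clear with one white end, tops at z = 32 mm. A black grip bar (10 mm thick along x, 44 long along y, z = 59.5 to 68.5) stands clear over the middle on two wires: pinch it across x. Origin: centre of the underside, z up.
- rack_small: Narrow steel slide rack filled with 8 microscope slides, 84 mm (x) by 44 mm (y), about 120 g. Slides stand on edge, lengthwise along x, clear with one white end, tops at z = 32 mm. A black grip bar (10 mm thick along x, 30 long along y, z = 59.5 to 68.5) stands clear over the middle on two wires: pinch it across x. Origin: centre of the underside, z up.
- rack_empty: Narrow steel slide rack of the same kind and size as the narrow one (84 by 44 mm, 68.5 mm high) but empty: no slides in it. Not wanted now. Origin: centre of the underside.
- lid_large: White lid of the large dish, lying flange down: flange 122 mm (x) by 116 mm (y), 4 thick; hollow dome, top at z = 34 mm (clears a rack's bar); on it an upright ridge to grip, 12 mm thick along x, 46 long along y, up to z = 64 mm: pinch it across x. Its flange rests on the dish's flange, x along the dish's x, either way round. About 130 g. Origin: centre of the underside, z up.
- lid_small: White lid of the small dish, lying flange down: flange 122 mm (x) by 82 mm (y), 4 thick; hollow dome, top at z = 34 mm (clears a rack's bar); on it an upright ridge to grip, 12 mm thick along x, 46 long along y, up to z = 64 mm: pinch it across x. Its flange rests on the dish's flange, x along the dish's x, either way round. About 100 g. Origin: centre of the underside, z up.
- stain_pot: Dark round pot with a white screw cap, 42 mm in diameter, 60 mm high. Not part of the job. Origin: centre of the underside.
- slide_box: Closed cardboard box, 87 by 57 mm, 30 mm high. Not part of the job. Origin: centre of the underside.
- tally_counter: Round steel hand tally counter lying on its back, 46 mm in diameter, 29 mm high, with a finger loop. Not part of the job. Origin: centre of the underside.
Things that resemble listed ones, but are neither listed nor needed, are in the scene too. Leave any orange or yellow look-alike of the rack_small alone.

How it is judged:
By the outcome, as a careful person would: the job done as asked, in the order asked, and still so for the second after the job is handed in, with the robot touching nothing.
It also fails if it takes over 120 s, if anything falls off the work surface, if the arm or the gripper's body presses on something with over 40 N, if the wrist force passes 120 N, or if a joint passes its speed limit or range.

## Robot

A 7-joint arm with a two-finger parallel gripper is mounted at the origin on the work surface. World frame = base frame: x ahead of the robot, y to its left, z up, the work surface at z = 0. Lengths are in m, angles in rad, forces in N, time in s.
With the tool pointing down it reaches from about 0.425 to 1.025 m from the base axis. Payload 3.6 kg.
Tool frame: the origin (TCP) lies on the centre line of the jaws, within the pads' length; the fingertips stand 25 mm ahead of it and the grasp point (between the pads) lies 6 mm ahead of it (robot.finger_overhang is the distance from the TCP to the fingertips, in m); y points along the fingers, x is the direction in which the jaws open and shut, and the axes are right-handed (so a half turn about y gives the same grasp; the last joint's range is limited). The gripper opens to 85 mm and grips with 20 to 120 N. Pads are 22 mm wide; open, the fingers measure 114 mm over their backs; the gripper's body (76 mm by 85 mm) begins 54 mm behind the grasp point. The pads swing forward as they close: fully open they stand 13 mm farther back than shut.
Start: joints at [-1.421, 0.591, 0.048, 1.609, -0.033, 0.943, -0.034], TCP at [0.175, 0.704, 0.228] pointing down, gripper open.
Joint ranges: [-2.69, 2.69], [-0.47, 2.24], [-1.27, 1.36], [0.19, 2.51], [-1.53, 4.68], [0.08, 2.07], [-3.09, 3.09]. Speed limits (rad/s): [2.57, 2.57, 3.14, 3.14, 3.14, 3.14, 3.14].

## Interface

Orientations are given as a rotation vector (axis times angle).
In Python, from workcell import robot gives the robot as it stands.
- The arm moves only by the shell command python3 -m pendant 'ROWS' [FORCE]. ROWS is a JSON object of lists of equal length, an entry for each row: "slide": the shift along the tool's x, y, z in cm, a list of three; "twist": the turn, a rotation vector about the tool's x, y, z in rad, a list of three; "fingers": the gripper command: -1 is fully open, 1 is shut, values between are in proportion. A call has 1 to 5 rows; each row is the pose to reach, as a shift and turn from the pose measured when the call began, along the tool's axes at that moment; what a row does not reach only later rows make up. A row lasts 1/10 s, in which the tool goes at most 50 mm and 8.59 degrees, less where a joint would pass 70% of its speed; a pose out of reach is approached as far as the arm can. A call with a gripper value outside its range is refused whole. The fingers move at their own pace and stop on an object; FORCE is the grip in N (left out, the last holds). Time passes only in rows, so rows that repeat a pose let the fingers close. It gives the time, the measured TCP pose, the force and the opening at its end, in the units of the state.
- robot.observe(): the state, without advancing time (a new reading comes with each control period).
- robot.get_image(name): name is "side" or "top" or "wrist"; returns a dict with "frame" (420x560x3 uint8, red, green, blue), "intrinsics" (3x3 intrinsics, pixels), "R" (3x3) and "t" (3): a world point X has camera coordinates R X + t. Camera axes: x right, y down, z forward; pixel columns grow to the right and rows downward; lengths in m; the calibration is good to about 2 mm. A picture is of the moment at which its call begins. There is no depth.
- robot.hand_in(): hands the job in, once; it reports no verdict.
Trained networks look in the newest picture that a camera, given by its name, has taken for a name from the list of things; names that differ only in an ending like _2 or _b are one class to them, and where a whole thing is asked for, a point or a joint stands for the part that bears it (a point fixed in the world has none). Each returns a list of dicts, best first, with "conf" (0 to 1); they miss things now and then, are a little off and sometimes report something else, mostly with a low value. They report only what shows in the picture. A call takes as long as a camera call. They do not tell look-alikes from the thing itself.
- robot.cut_out(camera, name): "pixels" (420x560 bool, what is visible of it) and "xy" ([column, row] in pixels, amid what is visible of it).
The state is a dict: "time": time; "qpos": joint angles; "qd": joint speeds; "effort": joint torques, N m; "position": TCP position; "eef_rot": TCP orientation; "force": force on the tool from outside, world axes, zero at the start; "torque": the same for the moment, N m; "opening": opening from 0.0 (shut) to 1.0 (fully open).
Only numpy, scipy, OpenCV 4.12 (cv2) and the standard library are available. Lean on these libraries where they do the work, as an engineer would, in place of code of your own. Each camera call takes 0.05 s, during which the arm holds its last target. There are 200 camera calls.

## Working session

There is one attempt and no reset: what is moved stays moved. The work goes in short steps, Python scripts to look and compute and a shell command to move; the robot and the scene stay as the last step left them, time stands still between calls to the robot, and variables do not carry over. Pictures are saved under pics/ and viewed, about 12 in all and at most 16, crops included, and the job is handed in when it is done.

```bash
mkdir -p pics; ls
python3 - <<'E'
from workcell import robot
import cv2,numpy as np
o=robot.observe();print({k:np.round(v,3) for k,v in o.items()})
for n in("top","side"):
    c=robot.get_image(n);cv2.imwrite(f"pics/{n}0.png",cv2.resize(c["frame"][...,::-1],(800,600)))
    print(n,c["intrinsics"],c["R"],c["t"])
E
```

```text
pics
{'time': np.float64(0.0), 'qpos': array([-1.421,  0.592,  0.048,  1.61 , -0.033,  0.943, -0.034]), 'qd': array([ 0.   ,  0.   , -0.   , -0.   ,  0.002, -0.   , -0.   ]), 'effort': array([ 1.0000e-03, -5.4872e+01,  1.5470e+00, -1.9812e+01,  9.0000e-03,
        9.0000e-03, -0.0000e+00]), 'position': array([0.175, 0.703, 0.227]), 'eef_rot': array([-1.316, -1.027,  1.029]), 'force': array([ 0.416, -1.508, -1.03 ]), 'torque': array([-0.003,  0.003, -0.039]), 'opening': np.float64(1.003)}
top [[463.15446086   0.         273.84281739]
 [  0.         463.15446086 205.7674886 ]
 [  0.           0.           1.        ]] [[-0.02591286 -0.99953391  0.01613936]
 [-0.98732414  0.02306074 -0.15703265]
 [ 0.15658727 -0.02000394 -0.98746153]] [-0.01045657  0.57123684  1.14091392]
side [[431.38863718   0.         281.48998802]
 [  0.         431.38863718 217.84141529]
 [  0.           0.           1.        ]] [[ 0.8708706  -0.49148986 -0.00470272]
 [-0.36197348 -0.63484928 -0.68259914]
 [ 0.33250505  0.59615778 -0.73077787]] [-0.51585752  0.23093225  0.94042928]
```

View pics/top0.png

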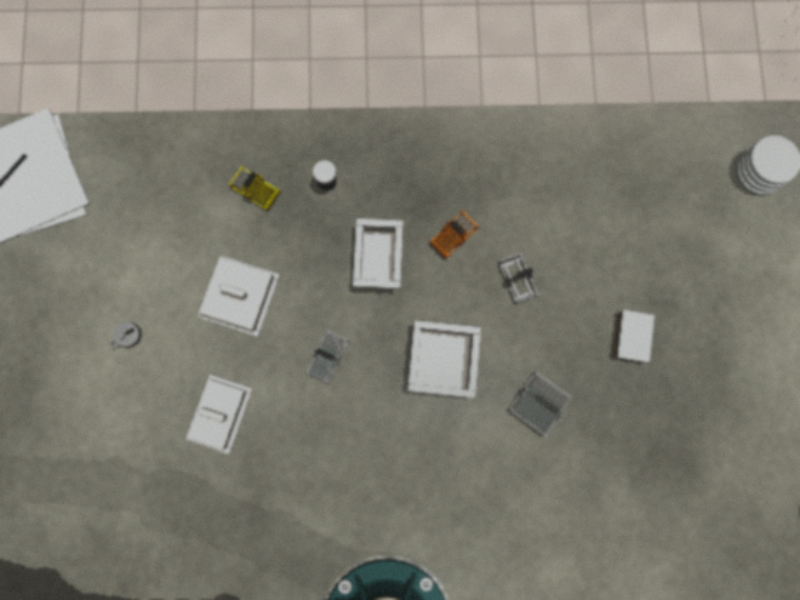

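View pics/side0.png

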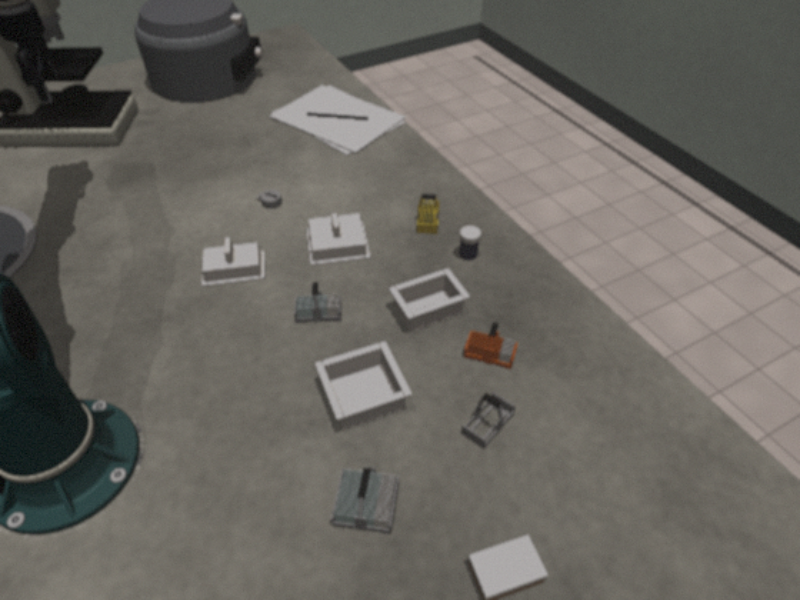

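Run:
```python
from workcell import robot
from scipy.spatial.transform import Rotation as R
import numpy as np
o=robot.observe();print(R.from_rotvec(o['eef_rot']).as_matrix().round(3))
for cam in("top","side"):
  for n in "dish_large dish_small rack_large rack_small rack_empty lid_large lid_small".split():
    print(cam,n,[(round(float(d['conf']),2),np.round(d['xy']).tolist(),int(d['pixels'].sum())) for d in robot.cut_out(cam,n)])
c=robot.get_image("wrist");print(c["intrinsics"],c["R"],c["t"])
```

```text
[[ 0.241 -0.    -0.97 ]
 [ 0.97  -0.002  0.241]
 [-0.002 -1.    -0.   ]]
top dish_large [(0.79, [310.0, 248.0], 2344)]
top dish_small [(0.68, [264.0, 173.0], 1533)]
top rack_large [(0.66, [376.0, 282.0], 1126)]
top rack_small [(0.87, [224.0, 252.0], 574), (0.78, [314.0, 163.0], 524), (0.58, [176.0, 132.0], 499), (0.47, [362.0, 192.0], 387)]
top rack_empty [(0.76, [363.0, 192.0], 308)]
top lid_large [(0.73, [167.0, 206.0], 2114)]
top lid_small [(0.6, [151.0, 287.0], 1502)]
side dish_large [(0.91, [253.0, 270.0], 2625)]
side dish_small [(0.57, [297.0, 208.0], 1587), (0.3, [257.0, 266.0], 2703)]
side rack_large [(0.93, [258.0, 352.0], 1725), (0.48, [219.0, 215.0], 618)]
side rack_small [(0.9, [304.0, 150.0], 355), (0.86, [345.0, 243.0], 660), (0.66, [220.0, 215.0], 653)]
side rack_empty [(0.86, [344.0, 286.0], 587)]
side lid_large [(0.81, [237.0, 168.0], 1315), (0.38, [163.0, 185.0], 1118)]
side lid_small [(0.83, [159.0, 186.0], 1175)]
[[366.55703657   0.         278.44788892]
 [  0.         366.55703657 213.16622557]
 [  0.           0.           1.        ]] [[ 2.41205189e-01  9.70474093e-01  3.03757911e-04]
 [ 9.35588146e-01 -2.32617653e-01  2.65638569e-01]
 [ 2.57866008e-01 -6.37892089e-02 -9.64072642e-01]] [-0.7230053  -0.03338587  0.37854138]
```

The top view shows, in 800×600 pixels, the large dish at (444,360) and the small dish at (378,255). The filled racks are at (328,357) narrow and (540,403) wide, with the empty one at (518,279). The lids are at (238,296) large and (219,414) small, and the orange and yellow look-alikes at (455,233) and (254,188) stay put. The side view agrees.

```bash
cat > h.py <<'E'
from workcell import robot
import cv2,numpy as np
from scipy.optimize import minimize
from scipy.spatial.transform import Rotation as Rot
def box(a,b,z0,z1): return np.array([[i*a/2,j*b/2,z] for i in(-1,1) for j in(-1,1) for z in(z0,z1)])/1000
def dish(y): return [box(108,y-26+2,0,46),box(124,y,47,50)]
def lid(y): return [box(122,y,0,4),box(108,y-16,4,34),box(12,46,34,64)]   # dome size guessed
def rack(y,b): return [box(84,y,0,32),box(10,b,59.5,68.5)]
M=dict(dish_large=dish(118),dish_small=dish(84),lid_large=lid(116),lid_small=lid(82),
 rack_large=rack(78,44),rack_small=rack(44,30))
def proj(c,X):
    p=X@c["R"].T+c["t"];p=p@c["intrinsics"].T;return p[:,:2]/p[:,2:]
def place(X,s,z=0):
    a=s[2];R=np.array([[np.cos(a),-np.sin(a),0],[np.sin(a),np.cos(a),0],[0,0,1]])
    return X@R.T+[s[0],s[1],z]
def render(c,name,s,z=0,f=2):
    m=np.zeros((420*f,560*f),np.uint8)
    for X in M[name]:
        p=(proj(c,place(X,s,z))+.5)*f-.5
        cv2.fillConvexPoly(m,cv2.convexHull(np.round(p*16).astype(np.int32)),1,shift=4)
    return m
def fit(name,views,s0=None,z=0):
    """views: list of (cam dict, mask). returns x,y,yaw and IoU"""
    big=[(c,cv2.resize(m.astype(np.uint8),None,fx=2,fy=2,interpolation=cv2.INTER_NEAREST)) for c,m in views]
    def cost(s):
        r=0
        for c,m in big:
            k=render(c,name,s,z);r+=(k&m).sum()/max((k|m).sum(),1)
        return -r/len(big)
    if s0 is None:
        c,m=views[0];v,u=np.nonzero(m);s0=[*ray(c,[u.mean(),v.mean()],z+.025)[:2]]
        st=[[*s0,a] for a in np.arange(0,np.pi,np.pi/10)]
    else: st=[list(s0)]+[[s0[0],s0[1],s0[2]+d] for d in(-.1,.1,np.pi/2)]
    best=None;res=[]
    for s in st:
        q=minimize(cost,s,method="Nelder-Mead",options=dict(initial_simplex=np.array(s)+np.array([[0,0,0],[.012,0,0],[0,.012,0],[0,0,.12]]),xatol=2e-4,fatol=1e-4))
        res.append((q.fun,*q.x))
    res.sort();return np.array(res[0][1:]),-res[0][0],res
def ray(c,p,z):
    d=np.linalg.inv(c["intrinsics"])@[p[0],p[1],1];d=c["R"].T@d;o=-c["R"].T@c["t"];return o+d*(z-o[2])/d[2]
def to(x,y,z,jaw):
    """slide (cm), twist for TCP at x,y,z, tool y down, jaw (tool x) along world angle jaw mod pi"""
    o=robot.observe();R0=Rot.from_rotvec(o["eef_rot"]);best=None
    for a in(jaw,jaw+np.pi):
        X=np.array([np.cos(a),np.sin(a),0]);Y=np.array([0,0,-1]);Rt=Rot.from_matrix(np.stack([X,Y,np.cross(X,Y)],1))
        tw=(R0.inv()*Rt).as_rotvec()
        if best is None or np.linalg.norm(tw)<np.linalg.norm(best): best=tw
    sl=R0.inv().apply(np.array([x,y,z])-o["position"])*100
    print("slide",sl.round(2).tolist(),"twist",best.round(3).tolist(),"q7",round(o["qpos"][6],2),"t",o["time"])
E
python3 - <<'E'
from h import *
import json
c={n:robot.get_image(n) for n in("top","side")};out={}
near={"rack_small":{"top":[224,252],"side":[220,215]}}
ov=cv2.cvtColor(c["top"]["frame"],cv2.COLOR_RGB2BGR)
for n in M:
    v=[]
    for k in c:
        d=robot.cut_out(k,n)
        if n in near: d=[e for e in d if np.hypot(*(np.array(e["xy"])-near[n][k]))<15]
        if d: v.append((c[k],d[0]["pixels"]))
    s,i,res=fit(n,v);out[n]=s.tolist();print(n,len(v),s.round(4),np.degrees(s[2]).round(1),round(i,3),[(round(r[0],3),int(np.degrees(r[3])%180)) for r in res[:6]])
json.dump(out,open("p0.json","w"))
n=out["rack_large"];to(n[0],n[1],.2,n[2])
E
```

```text
dish_large 2 [ 0.4543 -0.1143  3.0112] 172.5 0.968 [(np.float64(-0.968), 172), (np.float64(-0.968), 172), (np.float64(-0.968), 172), (np.float64(-0.968), 172), (np.float64(-0.966), 172), (np.float64(-0.916), 83)]
dish_small 2 [ 6.4720e-01 -1.1000e-03  3.0645e+00] 175.6 0.956 [(np.float64(-0.956), 175), (np.float64(-0.956), 175), (np.float64(-0.956), 175), (np.float64(-0.956), 175), (np.float64(-0.956), 175), (np.float64(-0.956), 175)]
lid_large 2 [0.5826 0.2573 2.8136] 161.2 0.936 [(np.float64(-0.936), 161), (np.float64(-0.936), 160), (np.float64(-0.936), 160), (np.float64(-0.936), 162), (np.float64(-0.935), 161), (np.float64(-0.904), 69)]
lid_small 2 [0.3684 0.2918 2.7905] 159.9 0.943 [(np.float64(-0.943), 159), (np.float64(-0.943), 159), (np.float64(-0.943), 159), (np.float64(-0.943), 159), (np.float64(-0.943), 159), (np.float64(-0.943), 159)]
rack_large 2 [ 0.3712 -0.2858 -0.6459] -37.0 0.918 [(np.float64(-0.918), 142), (np.float64(-0.918), 142), (np.float64(-0.916), 142), (np.float64(-0.916), 142), (np.float64(-0.915), 142), (np.float64(-0.864), 49)]
rack_small 2 [ 0.4662  0.0949 -0.4846] -27.8 0.824 [(np.float64(-0.824), 152), (np.float64(-0.822), 153), (np.float64(-0.822), 154), (np.float64(-0.822), 153), (np.float64(-0.822), 154), (np.float64(-0.821), 154)]
slide [-91.27, 2.77, -42.92] twist [0.0, -1.169, -0.0] q7 -0.03 t 1.55
```

Run:
```python
from h import *
to(.4662,.0949,.24,-.4846)
```

```text
slide [-52.04, -1.23, -42.95] twist [0.0, -1.33, -0.0] q7 -0.03 t 1.55
```

```bash
python3 -m pendant '{"slide":[[-52,-1.2,-43],[-52,-1.2,-43],[-52,-1.2,-43],[-52,-1.2,-43],[-52,-1.2,-43]],"twist":[[0,-1.33,0],[0,-1.33,0],[0,-1.33,0],[0,-1.33,0],[0,-1.33,0]],"fingers":[-1,-1,-1,-1,-1]}' 40; python3 -c "
from h import *
to(.4662,.0949,.24,-.4846)"
```

```text
time: 2.05
position: [0.2839, 0.4764, 0.2324]
eef_rot: [-0.922, -1.577, 1.575]
force: [0.3, 1.2, 0.6]
opening: 0.999
slide [-42.19, -0.76, 2.83] twist [0.001, -0.574, -0.0] q7 0.89 t 2.05
```

```bash
python3 -m pendant '{"slide":[[-42.2,-0.8,2.8],[-42.2,-0.8,2.8],[-42.2,-0.8,2.8],[-42.2,-0.8,2.8],[-42.2,-0.8,2.8]],"twist":[[0,-0.574,0],[0,-0.574,0],[0,-0.574,0],[0,-0.574,0],[0,-0.574,0]],"fingers":[-1,-1,-1,-1,-1]}'; python3 -c "
from h import *
to(.4662,.0949,.24,-.4846)"
```

```text
time: 2.55
position: [0.3892, 0.2572, 0.2373]
eef_rot: [-0.481, -1.955, 1.952]
force: [0.8, -0.8, -0.3]
opening: 0.998
slide [-14.33, -0.28, 10.82] twist [0.002, 0.003, -0.001] q7 1.88 t 2.55
```

```bash
python3 -m pendant '{"slide":[[-14.3,-0.3,10.8],[-14.3,-0.3,10.8],[-14.3,-0.3,10.8],[-14.3,-0.3,10.8],[-14.3,-0.3,10.8]],"twist":[[0,0,0],[0,0,0],[0,0,0],[0,0,0],[0,0,0]],"fingers":[-1,-1,-1,-1,-1]}'
cat > look.py <<'E'
import sys,json
from h import *
# look.py name x y yaw z tag : refit with wrist camera, print poses, save overlay
n=sys.argv[1];s0=[float(v) for v in sys.argv[2:5]];z=float(sys.argv[5]);tag=sys.argv[6]
c=robot.get_image("wrist");ov=c["frame"][...,::-1].copy();e=proj(c,place(np.zeros((1,3)),s0,z+.02))[0]
D=robot.cut_out("wrist",n);print([(round(float(d["conf"]),2),np.round(d["xy"]).tolist()) for d in D],"expected",e.round())
D=[d for d in D if np.hypot(*(np.array(d["xy"])-e))<70]
if D:
    s,i,res=fit(n,[(c,D[0]["pixels"])],s0,z);print(n,s.round(4),round(i,3),[(round(r[0],3),int(np.degrees(r[3])%180)) for r in res])
    m=cv2.resize(D[0]["pixels"].astype(np.uint8),None,fx=1)
    cv2.drawContours(ov,cv2.findContours(m,0,2)[0],-1,(0,255,0),1)
    for X in M[n]:
        cv2.polylines(ov,[cv2.convexHull(proj(c,place(X,s,z)).astype(np.float32)).astype(int)],1,(0,0,255),1)
cv2.imwrite(f"pics/{tag}.png",ov)
E
python3 look.py rack_small .4662 .0949 -.4846 0 w1
```

```text
time: 3.05
position: [0.4682, 0.0899, 0.2406]
eef_rot: [-0.492, -1.949, 1.948]
force: [0.3, 0.3, -0.8]
opening: 0.999
[(0.92, [10.0, 84.0]), (0.81, [284.0, 183.0])] expected [282. 186.]
rack_small [ 0.464   0.0934 -0.4592] 0.863 [(np.float64(-0.863), 153), (np.float64(-0.862), 154), (np.float64(-0.862), 153), (np.float64(-0.368), 63)]Traceback (most recent call last):
  File "look.py", line 10, in <module>
    m=cv2.resize(D[0]["pixels"].astype(np.uint8),None,fx=1)
cv2.error: OpenCV(4.12.0) /io/opencv/modules/imgproc/src/resize.cpp:4211: error: (-215:Assertion failed) inv_scale_y > 0 in function 'resize'
```

```bash
sed -i 's/m=cv2.resize.*/m=D[0]["pixels"].astype(np.uint8)/' look.py
python3 look.py rack_small .4662 .0949 -.4846 0 w1; python3 -c "
from h import *
to(.464,.0934,.073,-.465)"
```

```text
[(0.96, [9.0, 79.0]), (0.93, [281.0, 180.0]), (0.47, [67.0, 417.0])] expected [278. 183.]
rack_small [ 0.4638  0.0936 -0.4373] 0.89 [(np.float64(-0.89), 154), (np.float64(-0.889), 154), (np.float64(-0.889), 154), (np.float64(-0.889), 155)]
slide [-0.01, 16.73, 0.4] twist [0.002, -0.014, -0.0] q7 2.3 t 3.25
```

View pics/w1.png

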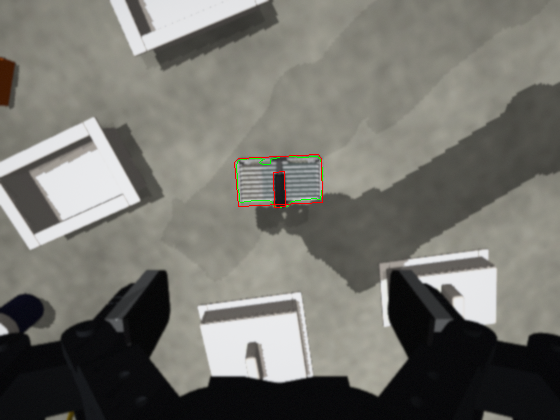

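The wrist view shows the filled narrow rack at (280,182) with the fit lying on it and its bar at (280,187). I'll descend onto the bar.

```bash
python3 -m pendant '{"slide":[[0,5,0.4],[0,10,0.4],[0,14,0.4],[0,16.7,0.4],[0,16.7,0.4]],"twist":[[0,-0.04,0],[0,-0.04,0],[0,-0.04,0],[0,-0.04,0],[0,-0.04,0]],"fingers":[-1,-1,-1,-1,-1]}' 40;
python3 -m pendant '{"slide":[[0,0,0],[0,0,0],[0,0,0],[0,0,0],[0,0,0]],"twist":[[0,0,0],[0,0,0],[0,0,0],[0,0,0],[0,0,0]],"fingers":[1,1,1,1,1]}' 40;
python3 -m pendant '{"slide":[[0,0,0],[0,0,0],[0,-2,0],[0,-6,0],[0,-9,0]],"twist":[[0,0,0],[0,0,0],[0,0,0],[0,0,0],[0,0,0]],"fingers":[1,1,1,1,1]}' 40
python3 - <<'E'
from h import *
import json
p=json.load(open("p0.json"));n="dish_small";c=robot.get_image("wrist");D=robot.cut_out("wrist",n)
e=proj(c,place(np.zeros((1,3)),p[n],.03))[0];print(e,[(d["conf"],d["xy"],d["pixels"].sum()) for d in D])
s=p[n];to(s[0],s[1],.20,s[2])
ov=c["frame"][...,::-1];cv2.imwrite("pics/w2.png",ov)
E
```

```text
time: 3.75
position: [0.461, 0.0949, 0.0705]
eef_rot: [-0.432, -1.978, 1.979]
force: [-0.9, 0.7, -0.4]
opening: 0.998
time: 4.25
position: [0.4616, 0.0949, 0.0713]
eef_rot: [-0.434, -1.979, 1.978]
force: [0.3, -1.0, 0.3]
opening: 0.143
time: 4.75
position: [0.4618, 0.0947, 0.1626]
eef_rot: [-0.433, -1.979, 1.978]
force: [0.3, 0.2, 0.4]
opening: -0.0
[  7.59467925 193.5795998 ] [(0.97, [38.3, 184.6], np.int64(10915))]
slide [-20.64, -3.49, 1.02] twist [0.004, -0.359, -0.003] q7 2.3 t 4.85
```

View pics/w2.png

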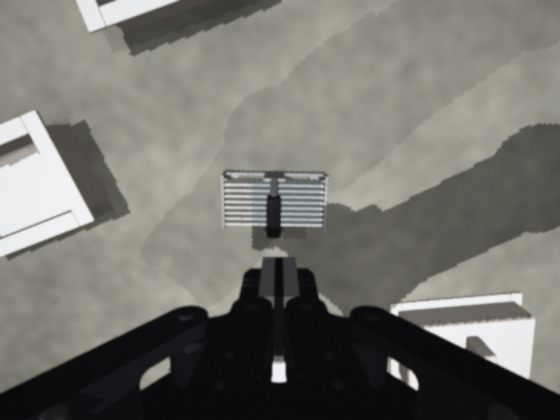

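The bar at (274,215) is still in the rack on the counter and the jaws are shut on nothing, so the grasp missed. I'll check where the rack stands now and where the TCP lies.

```bash
python3 look.py rack_small .464 .0934 -.4373 0 w3
python3 - <<'E'
from h import *
c=robot.get_image("wrist");o=robot.observe();R=Rot.from_rotvec(o["eef_rot"]).as_matrix();p=o["position"]
print(p,robot.finger_overhang,R.round(3),"grasp px",proj(c,np.array([p+R[:,1]*.006,p+R[:,1]*.025])))
print("cam",-c["R"].T@c["t"])
V=[]
for k in("top","side"):
    c=robot.get_image(k);D=[d for d in robot.cut_out(k,"rack_small") if np.hypot(*(d["xy"]-proj(c,np.array([[.464,.094,.03]]))[0]))<25]
    if D:V=[(c,D[0]["pixels"])];print(k,fit("rack_small",V,[.464,.0934,-.437])[:2])
    cv2.imwrite(f"pics/{k}1.png",cv2.resize(c["frame"][100:380,120:400,::-1],(560,560)))
to(.4638,.0936,.073,-.437)
E
```

```text
[(0.72, [280.0, 197.0])] expected [277. 197.]
rack_small [0.4638 0.0936 2.7065] 0.871 [(np.float64(-0.871), 155), (np.float64(-0.871), 155), (np.float64(-0.868), 154), (np.float64(-0.868), 154)]
[0.46141019 0.09451662 0.16093539] 0.025 [[-0.907 -0.005 -0.422]
 [ 0.422  0.001 -0.907]
 [ 0.005 -1.     0.001]] grasp px [[277.95895794 270.3108014 ]
 [278.05606603 254.52612673]]
cam [0.43244673 0.03164169 0.30803989]
side (array([ 0.46663615,  0.09228676, -0.39596975]), np.float64(0.8386986301369863))
slide [-0.34, 8.71, -0.05] twist [-0.002, 0.002, 0.006] q7 2.3 t 5.2
```

View pics/side1.png

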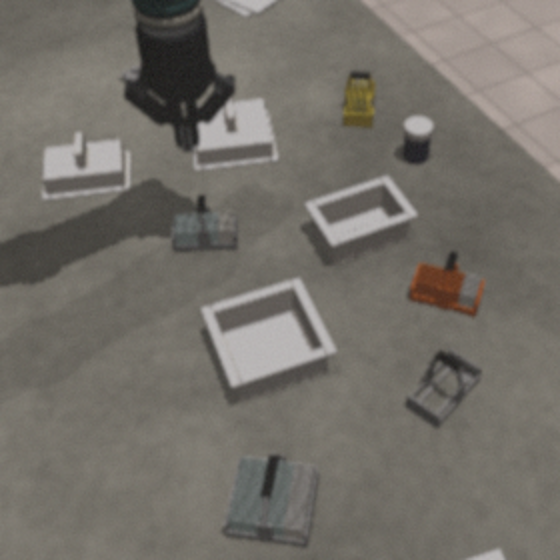

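```bash
python3 -m pendant '{"slide":[[-0.2,0,0],[-0.3,0,0],[-0.3,4.5,0],[-0.3,8.7,0],[-0.3,8.9,0]],"twist":[[0,0,0],[0,0,0],[0,0,0],[0,0,0],[0,0,0]],"fingers":[-1,-1,-1,-1,-1]}' 40;
python3 -m pendant '{"slide":[[0,0,0],[0,0,0],[0,0,0],[0,0,0],[0,0,0]],"twist":[[0,0,0],[0,0,0],[0,0,0],[0,0,0],[0,0,0]],"fingers":[1,1,1,1,1]}' 40;
python3 -m pendant '{"slide":[[0,0,0],[0,0,0],[0,0,0]],"twist":[[0,0,0],[0,0,0],[0,0,0]],"fingers":[1,1,1]}' 40;
python3 look.py rack_small .464 .0934 -.4373 0 w4
```

```text
time: 5.7
position: [0.46, 0.0925, 0.0672]
eef_rot: [-0.421, -1.97, 1.98]
force: [-0.7, -1.1, 0.6]
opening: 0.846
time: 6.2
position: [0.4607, 0.0926, 0.0684]
eef_rot: [-0.424, -1.971, 1.98]
force: [-0.2, -0.7, 0.1]
opening: 0.02
time: 6.5
position: [0.4608, 0.0926, 0.0685]
eef_rot: [-0.424, -1.972, 1.98]
force: [0.2, -0.2, 0.0]
opening: -0.0
[(0.8, [268.0, 238.0])] expected [271. 244.]
rack_small [ 0.4626  0.0921 -0.4953] 0.723 [(np.float64(-0.723), 151), (np.float64(-0.722), 154), (np.float64(-0.722), 153), (np.float64(-0.722), 153)]
```

View pics/w4.png

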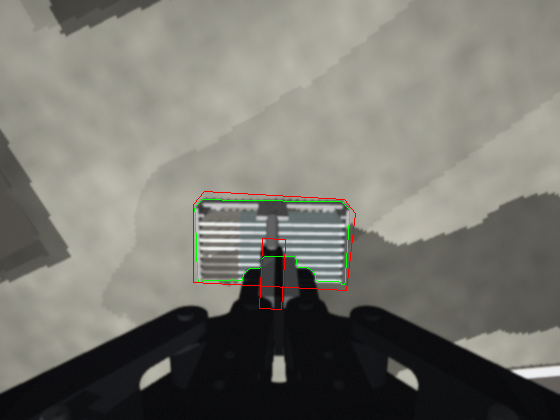

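Here the jaws at (280,270) are shut, while the bar's end shows at (272,250). I need a closer look at how they lie relative to each other.

Run:
```python
import cv2,numpy as np
from h import *
c=robot.get_image("wrist")
a=cv2.imread("pics/w3.png")[150:290,200:350];b=np.ascontiguousarray(c["frame"][190:330,200:350,::-1])
cv2.imwrite("pics/z1.png",cv2.resize(np.hstack([a,b]),(800,374),interpolation=cv2.INTER_NEAREST))
o=robot.observe();R=Rot.from_rotvec(o["eef_rot"]).as_matrix();p=o["position"]
print(proj(c,np.array([p+R[:,1]*.025+R[:,2]*q for q in(-.011,.011)])))
print(proj(c,place(box(10,30,59.5,68.5),[.4638,.0936,-.437])).round())
```

```text
[[276.77531305 276.20988899]
 [276.72772012 235.24469097]]
[[282. 243.]
 [283. 250.]
 [282. 303.]
 [282. 313.]
 [260. 243.]
 [259. 250.]
 [261. 304.]
 [260. 314.]]
```

View pics/z1.png

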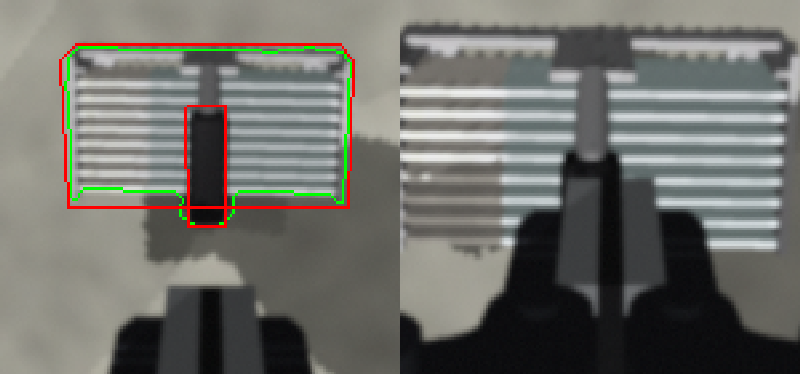

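Run:
```python
from h import *
c=robot.get_image("side")
for z in(.12,.136,.15,.16,.17,.18):print(z,proj(c,np.array([[.4614,.0945,z]])).round(1))
print("now")
for z in(0.04,.05,.06,.07,.08,.09):print(z,proj(c,np.array([[.4608,.0926,z]])).round(1))
cv2.imwrite("pics/s2.png",cv2.resize(c["frame"][150:250,160:280,::-1],(720,600),interpolation=cv2.INTER_CUBIC))
```

```text
0.12 [[216.1 186.2]]
0.136 [[215.3 181.3]]
0.15 [[214.7 177. ]]
0.16 [[214.2 173.9]]
0.17 [[213.7 170.7]]
0.18 [[213.2 167.5]]
now
0.04 [[219.7 209.4]]
0.05 [[219.3 206.7]]
0.06 [[218.9 203.9]]
0.07 [[218.5 201.2]]
0.08 [[218.  198.4]]
0.09 [[217.6 195.5]]
```

View pics/s2.png

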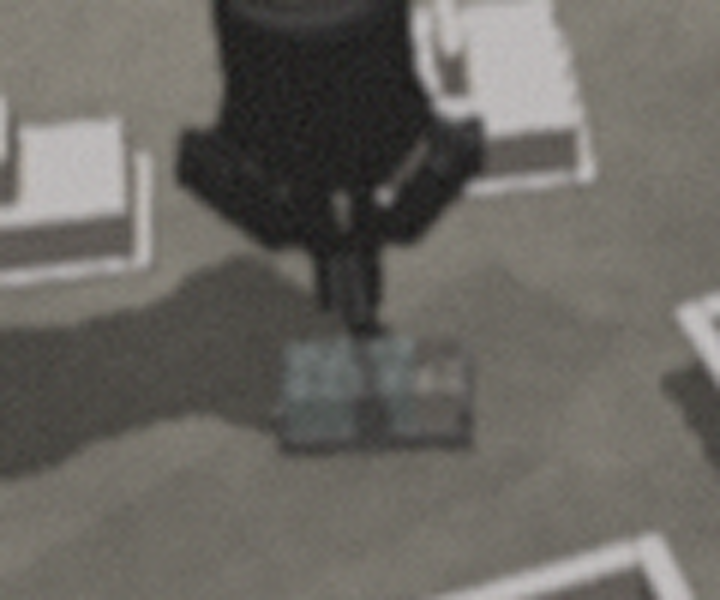

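The side view puts the fingertips at about z = 0.07, roughly (218,204) in the full image, which is where the TCP is reported. So the tips end at the reported TCP height, not 25 mm below it. I'll open, go about 22 mm lower, and close.

```bash
python3 -m pendant '{"slide":[[-0.25,0,0],[-0.25,0,0],[-0.25,0,0],[-0.25,2.0,0],[-0.25,2.2,0]],"twist":[[0,0,0],[0,0,0],[0,0,0],[0,0,0],[0,0,0]],"fingers":[-1,-1,-1,-1,-1]}' 40;
python3 -m pendant '{"slide":[[0,0,0],[0,0,0],[0,0,0],[0,0,0],[0,0,0]],"twist":[[0,0,0],[0,0,0],[0,0,0],[0,0,0],[0,0,0]],"fingers":[1,1,1,1,1]}' 40;
python3 -m pendant '{"slide":[[0,0,0],[0,0,0],[0,0,0]],"twist":[[0,0,0],[0,0,0],[0,0,0]],"fingers":[1,1,1]}' 40
```

```text
time: 7.2
position: [0.4617, 0.0913, 0.0452]
eef_rot: [-0.421, -1.969, 1.98]
force: [-0.8, 1.3, 1.2]
opening: 0.842
time: 7.7
position: [0.462, 0.0914, 0.0455]
eef_rot: [-0.421, -1.97, 1.98]
force: [0.7, 0.4, -1.3]
opening: 0.109
time: 8.0
position: [0.4619, 0.0913, 0.0455]
eef_rot: [-0.421, -1.97, 1.98]
force: [1.2, 0.8, 0.0]
opening: 0.105
```

```bash
python3 -m pendant '{"slide":[[0,-2,0],[0,-6,0],[0,-11,0],[0,-13,0],[0,-13,0]],"twist":[[0,0,0],[0,0,0],[0,0,0],[0,0,0],[0,0,0]],"fingers":[1,1,1,1,1]}' 40
cat >> h.py <<'E'
def off(obj,tcp): # tcp offset in object frame
    c,s=np.cos(obj[2]),np.sin(obj[2]);d=np.array(tcp[:2])-obj[:2];return np.array([c*d[0]+s*d[1],-s*d[0]+c*d[1]])
def goal(s,of,z,half=0):
    a=s[2];c_,s_=np.cos(a),np.sin(a);sg=-1 if half else 1
    to(s[0]+sg*(c_*of[0]-s_*of[1]),s[1]+sg*(s_*of[0]+c_*of[1]),z,a)
E
python3 - <<'E'
from h import *
import json
p=json.load(open("p0.json"));print(off([.4638,.0936,-.437],[.4619,.0913]))
c=robot.get_image("wrist")
for n in("dish_small","dish_large"):
    e=proj(c,place(np.zeros((1,3)),p[n],.03))[0];D=robot.cut_out("wrist",n);D=[d for d in D if np.hypot(*(d["xy"]-e))<80];print(n,e,[d["xy"] for d in D])
    if D:print(fit(n,[(c,D[0]["pixels"])],p[n])[:2])
goal(p["dish_small"],[-.0008,-.0029],.16)
goal(p["dish_small"],[-.0008,-.0029],.16,1)
E
```

```text
time: 8.5
position: [0.4661, 0.0921, 0.1785]
eef_rot: [-0.429, -1.975, 1.979]
force: [0.6, 0.2, -1.9]
opening: 0.106
[-0.00074803 -0.00288798]
dish_small [ 26.58752482 190.78390073] [[48.0, 186.7]]
(array([ 6.45988660e-01, -1.57957297e-03,  3.06867406e+00]), np.float64(0.9772260976610587))
dish_large [164.41771557 -72.3790967 ] []
slide [-20.6, 1.16, 0.29] twist [-0.007, -0.358, 0.016] q7 2.31 t 8.65
slide [-20.65, 1.17, 0.89] twist [-0.007, -0.358, 0.016] q7 2.31 t 8.65
```

```bash
python3 -m pendant '{"slide":[[-20.6,1.2,0.9],[-20.6,1.2,0.9],[-20.6,1.2,0.9],[-20.6,1.2,0.9],[-20.6,1.2,0.9]],"twist":[[0,-0.36,0],[0,-0.36,0],[0,-0.36,0],[0,-0.36,0],[0,-0.36,0]],"fingers":[1,1,1,1,1]}' 40
python3 -c "
from h import *
s=[.6465,-.0013,3.067-np.pi]
goal(s,[-.0008,-.0029],.16)"
python3 look.py dish_small .6465 -.0013 -.0746 0 w5
```

```text
time: 9.15
position: [0.6504, -0.0095, 0.1566]
eef_rot: [-0.072, -2.166, 2.178]
force: [-0.7, -0.6, 0.2]
opening: 0.101
slide [0.53, -0.33, -0.49] twist [-0.006, -0.007, 0.016] q7 2.83 t 9.15
[(0.74, [283.0, 189.0])] expected [279. 213.]
dish_small [ 0.6457 -0.0021 -0.0704] 0.455 [(np.float64(-0.455), 175), (np.float64(-0.455), 175), (np.float64(-0.455), 176), (np.float64(-0.284), 86)]
```

View pics/w5.png

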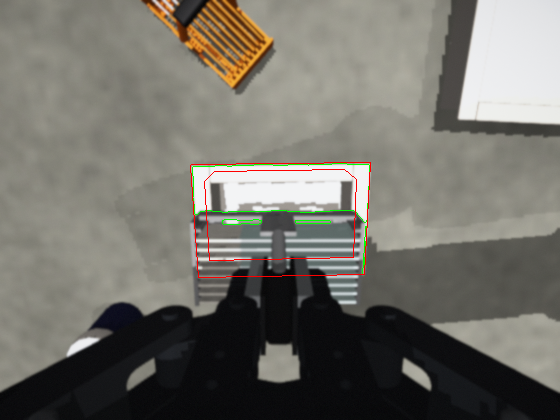

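The held rack, rows 212–300, hangs over the dish with flange corners at (191,164) and (369,163). Yaw matches and x is about 4 mm off. I'll align it, check, then lower.

```bash
python3 -m pendant '{"slide":[[0.5,0,-0.5],[0.5,0,-0.5],[0.5,0,-0.5]],"twist":[[0,0,0.016],[0,0,0.016],[0,0,0.016]],"fingers":[1,1,1]}' 40
python3 - <<'E'
from h import *
s=[.6458,-.0018,-.072]
o=robot.observe();print(o["position"],Rot.from_rotvec(o["eef_rot"]).as_matrix().round(3))
c=robot.get_image("wrist");z=o["position"][2]-.0455
for d in robot.cut_out("wrist","rack_small"):
    if abs(d["xy"][0]-279)<60 and d["xy"][1]>200: print(d["conf"],fit("rack_small",[(c,d["pixels"])],s,z)[:2])
goal(s,[-.0008,-.0029],.054)
E
```

```text
time: 9.55
position: [0.6388, 0.0016, 0.1565]
eef_rot: [-0.074, -2.175, 2.184]
force: [-0.1, -0.2, -0.4]
opening: 0.106
[0.63882042 0.00160944 0.15649328] [[-0.997 -0.008 -0.075]
 [ 0.075 -0.004 -0.997]
 [ 0.007 -1.     0.005]]
0.55 (array([ 0.63719174,  0.00439157, -0.10563458]), np.float64(0.7110336606980903))
slide [-0.56, 10.31, 0.46] twist [-0.005, -0.004, 0.005] q7 2.81 t 9.65
```

```bash
python3 -m pendant '{"slide":[[-0.55,0,0.45],[-0.55,0,0.45],[-0.55,0,0.45],[-0.55,0,0.45]],"twist":[[0,0,0],[0,0,0],[0,0,0],[0,0,0]],"fingers":[1,1,1,1]}' 40
python3 - <<'E'
from h import *
s=[.6458,-.0018,-.072]
c=robot.get_image("wrist");o=robot.observe();z=o["position"][2]-.0455;print(o["position"])
for d in robot.cut_out("wrist","rack_small"):
    if abs(d["xy"][0]-279)<60 and d["xy"][1]>200: print(d["conf"],fit("rack_small",[(c,d["pixels"])],s,z)[:2])
goal(s,[-.0008,-.0029],.054)
E
```

```text
time: 10.05
position: [0.6454, -0.0043, 0.1571]
eef_rot: [-0.078, -2.175, 2.185]
force: [-0.3, -0.5, -0.5]
opening: 0.103
[ 0.64527987 -0.00418784  0.15706297]
0.82 (array([ 0.6440045 , -0.00125699, -0.08085113]), np.float64(0.6892863632823655))
slide [-0.01, 10.3, 0.01] twist [-0.005, -0.004, 0.005] q7 2.82 t 10.15
```

```bash
python3 -m pendant '{"slide":[[0.05,4,0],[0.05,7,0],[0.05,9,0],[0.05,10,0],[0.05,10,0]],"twist":[[0,0,0],[0,0,0],[0,0,0],[0,0,0],[0,0,0]],"fingers":[1,1,1,1,1]}' 40
python3 -c "
from h import *
goal([.6458,-.0018,-.072],[-.0008,-.0029],.0505)"
```

```text
time: 10.65
position: [0.6432, -0.0044, 0.0557]
eef_rot: [-0.074, -2.174, 2.184]
force: [0.9, -1.3, -0.6]
opening: 0.103
slide [-0.16, 0.52, 0.01] twist [-0.005, -0.004, 0.008] q7 2.78 t 10.65
```

```bash
python3 -m pendant '{"slide":[[-0.1,0.3,0],[-0.1,0.5,0],[-0.1,0.6,0],[-0.1,0.6,0]],"twist":[[0,0,0],[0,0,0],[0,0,0],[0,0,0]],"fingers":[1,1,1,1]}' 40
```

```text
time: 11.05
position: [0.6451, -0.0045, 0.0506]
eef_rot: [-0.076, -2.175, 2.184]
force: [0.2, 0.6, 0.7]
opening: 0.105
```

```bash
python3 -m pendant '{"slide":[[0,0.15,0],[0,0.25,0],[0,0.25,0]],"twist":[[0,0,0],[0,0,0],[0,0,0]],"fingers":[1,1,1]}' 40
```

```text
time: 11.35
position: [0.6454, -0.0044, 0.0503]
eef_rot: [-0.077, -2.175, 2.185]
force: [-3.6, -0.3, 11.5]
opening: 0.106
```

```bash
python3 -m pendant '{"slide":[[0,-0.1,0],[0,-0.1,0],[0,-0.1,0],[0,-0.1,0],[0,-0.1,0]],"twist":[[0,0,0],[0,0,0],[0,0,0],[0,0,0],[0,0,0]],"fingers":[1,0.3,0.3,0.3,0.3]}' 40
python3 -m pendant '{"slide":[[0,-4,0],[0,-9,0],[0,-14,0],[0,-17,0],[0,-17,0]],"twist":[[0,0,0],[0,0,0],[0,0,0],[0,0,0],[0,0,0]],"fingers":[0.3,0.3,0.3,-1,-1]}' 40
python3 -m pendant '{"slide":[[0,0,0],[0,0,0]],"twist":[[0,0,0],[0,0,0]],"fingers":[-1,-1]}' 40
python3 - <<'E'
from h import *
import json
p=json.load(open("p0.json"))
c=robot.get_image("wrist");cv2.imwrite("pics/w6.png",c["frame"][...,::-1])
for n in("dish_large","rack_large","lid_large","lid_small"):
    e=proj(c,place(np.zeros((1,3)),p[n],.03))[0];print(n,e.round())
s=p["rack_large"];to(s[0],s[1],.2,s[2])
E
```

```text
time: 11.85
position: [0.6452, -0.0044, 0.0511]
eef_rot: [-0.077, -2.174, 2.185]
force: [-0.7, -0.2, 0.7]
opening: 0.348
time: 12.35
position: [0.65, -0.0031, 0.2267]
eef_rot: [-0.089, -2.181, 2.189]
force: [0.7, -0.5, -0.1]
opening: 0.68
time: 12.55
position: [0.6496, -0.0032, 0.226]
eef_rot: [-0.088, -2.18, 2.188]
force: [-0.0, 0.9, -0.8]
opening: 0.993
dish_large [494.  45.]
rack_large [ 627. -219.]
lid_large [354. 409.]
lid_small [543. 423.]
slide [25.56, 2.59, 30.28] twist [-0.003, 0.569, -0.004] q7 2.84 t 12.6
```

View pics/w6.png

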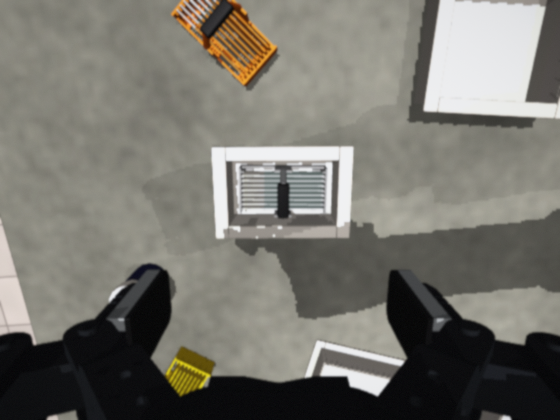

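The narrow rack stands squarely inside its dish, with its bar at (283,200). Next is the wide rack.

```bash
python3 -m pendant '{"slide":[[25.6,1,30.3],[25.6,1,30.3],[25.6,1,30.3],[25.6,1,30.3],[25.6,1,30.3]],"twist":[[0,0.569,0],[0,0.569,0],[0,0.569,0],[0,0.569,0],[0,0.569,0]],"fingers":[-1,-1,-1,-1,-1]}' 40
python3 -c "
from h import *
to(.3712,-.2858,.215,-.6459)"
```

```text
time: 13.1
position: [0.4719, -0.1819, 0.2185]
eef_rot: [-0.621, -1.846, 1.853]
force: [0.5, -1.1, 0.0]
opening: 0.999
slide [1.77, 0.39, 14.36] twist [-0.003, -0.001, -0.002] q7 2.72 t 13.1
```

```bash
python3 -m pendant '{"slide":[[1.8,0.4,14.4],[1.8,0.4,14.4],[1.8,0.4,14.4],[1.8,0.4,14.4],[1.8,0.4,14.4]],"twist":[[0,0,0],[0,0,0],[0,0,0],[0,0,0],[0,0,0]],"fingers":[-1,-1,-1,-1,-1]}' 40
python3 -m pendant '{"slide":[[0,0,0]],"twist":[[0,0,0]],"fingers":[-1]}'
python3 look.py rack_large .3712 -.2858 -.6459 0 w7; python3 -c "
from h import *
o=robot.observe();R=Rot.from_rotvec(o['eef_rot']).as_matrix();print(o['position'],R.round(3))
c=robot.get_image('wrist');p=o['position'];print(proj(c,np.array([p,p+R[:,1]*.1])))"
```

```text
time: 13.6
position: [0.3692, -0.2864, 0.2139]
eef_rot: [-0.621, -1.844, 1.85]
force: [0.1, 0.5, 0.8]
opening: 1.001
time: 13.7
position: [0.3702, -0.2852, 0.2133]
eef_rot: [-0.619, -1.846, 1.85]
force: [0.0, -0.2, -1.2]
opening: 1.003
[(0.72, [277.0, 186.0]), (0.63, [52.0, 106.0])] expected [276. 189.]
rack_large [ 0.369  -0.2867 -0.6553] 0.931 [(np.float64(-0.931), 142), (np.float64(-0.931), 142), (np.float64(-0.93), 142), (np.float64(-0.866), 54)]
[ 0.37019467 -0.28498512  0.21334423] [[-0.798 -0.003 -0.603]
 [ 0.603 -0.001 -0.798]
 [ 0.002 -1.     0.003]]
[[277.69890277 278.13427317]
 [277.91562565 215.56654623]]
```

View pics/w7.png

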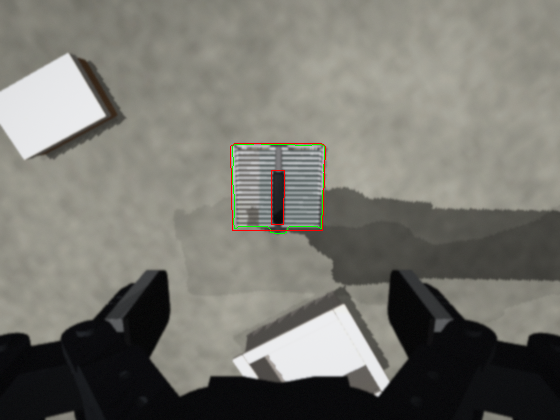

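The wide rack is at (278,187), its bar at (278,197), and the fit lies on both.

```bash
python3 -c "
from h import *
to(.369,-.2867,.0465,-.652)"
```

```text
slide [-0.02, 16.7, 0.16] twist [-0.003, 0.005, 0.001] q7 3.02 t 13.85
```

q7 is at 3.02 and close to its limit, so I'll turn the gripper half round, which gives the same grasp, before descending.

```bash
python3 -m pendant '{"slide":[[0,0,0],[0,0,0],[0,0,0],[0,0,0],[0,0,0]],"twist":[[0,0.15,0],[0,0.3,0],[0,0.45,0],[0,0.6,0],[0,0.75,0]],"fingers":[-1,-1,-1,-1,-1]}' 40
python3 -m pendant '{"slide":[[0,0,0],[0,0,0],[0,0,0],[0,0,0],[0,0,0]],"twist":[[0,0.15,0],[0,0.3,0],[0,0.45,0],[0,0.6,0],[0,0.75,0]],"fingers":[-1,-1,-1,-1,-1]}' 40
python3 -m pendant '{"slide":[[0,0,0],[0,0,0],[0,0,0],[0,0,0],[0,0,0]],"twist":[[0,0.15,0],[0,0.3,0],[0,0.45,0],[0,0.6,0],[0,0.75,0]],"fingers":[-1,-1,-1,-1,-1]}' 40
python3 -m pendant '{"slide":[[0,0,0],[0,0,0],[0,0,0],[0,0,0],[0,0,0]],"twist":[[0,0.15,0],[0,0.3,0],[0,0.45,0],[0,0.6,0],[0,0.75,0]],"fingers":[-1,-1,-1,-1,-1]}' 40
python3 -c "
from h import *
to(.369,-.2867,.2,-.652)"
```

```text
time: 14.35
position: [0.3713, -0.284, 0.2135]
eef_rot: [-1.123, -1.331, 1.336]
force: [-0.8, 0.4, -0.6]
opening: 1.002
time: 14.85
position: [0.3724, -0.283, 0.2134]
eef_rot: [-1.429, -0.77, 0.775]
force: [0.7, 0.2, -0.9]
opening: 1.001
time: 15.35
position: [0.3735, -0.2819, 0.2133]
eef_rot: [-1.563, -0.187, 0.191]
force: [-0.4, -1.0, 0.1]
opening: 1.001
time: 15.85
position: [0.3746, -0.2808, 0.2133]
eef_rot: [-1.535, 0.4, -0.397]
force: [-0.5, -1.1, -0.7]
opening: 0.999
slide [-0.2, 1.33, -0.79] twist [0.002, 0.143, -0.001] q7 0.44 t 15.85
```

```bash
python3 -m pendant '{"slide":[[-0.2,0,-0.8],[-0.2,0,-0.8],[-0.2,0,-0.8],[-0.2,0,-0.8]],"twist":[[0,0.143,0],[0,0.143,0],[0,0.143,0],[0,0.143,0]],"fingers":[-1,-1,-1,-1]}' 40
python3 look.py rack_large .369 -.2867 -.652 0 w8; python3 -c "
from h import *
to(.369,-.2867,.0465,-.652)"
```

```text
time: 16.25
position: [0.3695, -0.2862, 0.2133]
eef_rot: [-1.512, 0.509, -0.506]
force: [-0.9, 0.6, -0.6]
opening: 0.999
[(0.97, [279.0, 182.0]), (0.54, [466.0, 28.0])] expected [279. 184.]
rack_large [ 0.3686 -0.2871 -0.6571] 0.897 [(np.float64(-0.897), 142), (np.float64(-0.897), 142), (np.float64(-0.896), 142), (np.float64(-0.858), 52)]
slide [0.01, 16.68, -0.01] twist [0.002, 0.002, -0.001] q7 0.35 t 16.35
```

```bash
python3 -m pendant '{"slide":[[0,5,0],[0,10,0],[0,14,0],[0,16.7,0],[0,16.7,0]],"twist":[[0,0,0],[0,0,0],[0,0,0],[0,0,0],[0,0,0]],"fingers":[-1,-1,-1,-1,-1]}' 40
python3 -m pendant '{"slide":[[0,0,0],[0,0,0],[0,0,0],[0,0,0],[0,0,0]],"twist":[[0,0,0],[0,0,0],[0,0,0],[0,0,0],[0,0,0]],"fingers":[-1,1,1,1,1]}' 50
python3 -m pendant '{"slide":[[0,0,0],[0,0,0],[0,0,0],[0,0,0]],"twist":[[0,0,0],[0,0,0],[0,0,0],[0,0,0]],"fingers":[1,1,1,1]}' 50
```

```text
time: 16.85
position: [0.3675, -0.2853, 0.0437]
eef_rot: [-1.509, 0.514, -0.503]
force: [-0.3, -0.2, 0.2]
opening: 0.999
time: 17.35
position: [0.3681, -0.2855, 0.0445]
eef_rot: [-1.509, 0.512, -0.504]
force: [0.4, -0.5, 0.4]
opening: 0.328
time: 17.75
position: [0.3687, -0.2857, 0.0448]
eef_rot: [-1.509, 0.511, -0.505]
force: [0.8, -0.5, 5.1]
opening: 0.103
```

```bash
python3 -m pendant '{"slide":[[0,-2,0],[0,-6,0],[0,-10,0],[0,-12,0],[0,-12,0]],"twist":[[0,0,0],[0,0,0],[0,0,0],[0,0,0],[0,0,0]],"fingers":[1,1,1,1,1]}' 50
python3 - <<'E'
from h import *
of=off([.3688,-.2869,-.655],[.3687,-.2857]);print(of)
s=[.4543,-.1143,3.0112-np.pi];goal(s,of,.165)
E
```

```text
time: 18.25
position: [0.37, -0.2867, 0.1666]
eef_rot: [-1.51, 0.508, -0.508]
force: [1.0, 0.6, -2.2]
opening: 0.105
[-0.0008103   0.00089074]
slide [-3.81, 0.17, 18.87] twist [-0.0, -0.518, -0.0] q7 0.46 t 18.25
```

```bash
python3 -m pendant '{"slide":[[-3.8,0.2,18.9],[-3.8,0.2,18.9],[-3.8,0.2,18.9],[-3.8,0.2,18.9],[-3.8,0.2,18.9]],"twist":[[0,-0.518,0],[0,-0.518,0],[0,-0.518,0],[0,-0.518,0],[0,-0.518,0]],"fingers":[1,1,1,1,1]}' 50
python3 -m pendant '{"slide":[[0,0,0],[0,0,0]],"twist":[[0,0,0],[0,0,0]],"fingers":[1,1]}'
python3 look.py dish_large .4543 -.1143 -.1304 0 w9
python3 - <<'E'
from h import *
of=[-.0008,.0009]
s=[.4543,-.1143,3.0112-np.pi]
c=robot.get_image("wrist");o=robot.observe();z=o["position"][2]-.0448;print(o["position"])
for d in robot.cut_out("wrist","rack_large"):
    if abs(d["xy"][0]-279)<60 and d["xy"][1]>180: print(d["conf"],fit("rack_large",[(c,d["pixels"])],s,z)[:2])
goal(s,of,.165)
E
```

```text
time: 18.75
position: [0.4557, -0.1061, 0.1629]
eef_rot: [-1.565, 0.095, -0.091]
force: [0.6, -0.5, -2.0]
opening: 0.102
time: 18.95
position: [0.4544, -0.1058, 0.1617]
eef_rot: [-1.564, 0.097, -0.089]
force: [-0.6, -0.1, -1.5]
opening: 0.102
[(0.88, [279.0, 156.0])] expected [282. 207.]
dish_large [ 0.4517 -0.1146 -0.1396] 0.204 [(np.float64(-0.204), 172), (np.float64(-0.204), 173), (np.float64(-0.204), 173), (np.float64(-0.195), 83)]
[ 0.45466939 -0.10743464  0.16250894]
slide [-0.05, -0.23, -0.6] twist [-0.003, 0.009, -0.003] q7 0.46 t 19.15
```

View pics/w9.png

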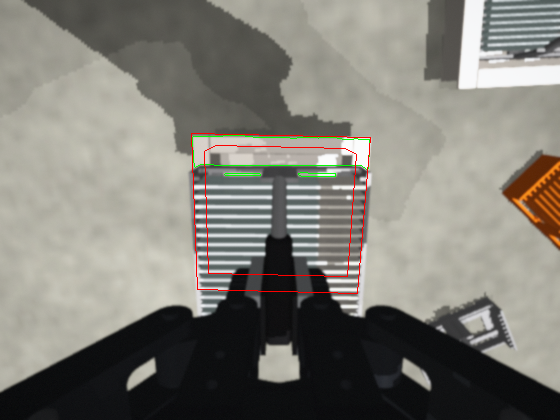

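The held wide rack, rows 165–315, hangs upright over the large dish with flange corners at (193,134) and (370,138).

```bash
python3 -m pendant '{"slide":[[-0.3,0,-0.7],[-0.3,0,-0.7],[-0.3,0,-0.7],[-0.3,0,-0.7]],"twist":[[0,0.006,0],[0,0.006,0],[0,0.006,0],[0,0.006,0]],"fingers":[1,1,1,1]}' 50
python3 -c "
from h import *
print(robot.observe()['position']);goal([.452,-.1147,-.136],[-.0008,.0009],.055)"
```

```text
time: 19.55
position: [0.451, -0.1142, 0.1627]
eef_rot: [-1.565, 0.102, -0.098]
force: [-0.4, -0.6, -1.1]
opening: 0.106
[ 0.45104641 -0.11419879  0.16274297]
slide [0.06, 10.77, 0.02] twist [-0.003, 0.008, -0.003] q7 0.47 t 19.55
```

```bash
python3 -m pendant '{"slide":[[0.05,4,0],[0.05,7,0],[0.05,9,0],[0.05,10,0],[0.05,10.2,0]],"twist":[[0,0.008,0],[0,0.008,0],[0,0.008,0],[0,0.008,0],[0,0.008,0]],"fingers":[1,1,1,1,1]}' 50
python3 -m pendant '{"slide":[[0,0.1,0],[0,0.3,0],[0,0.5,0]],"twist":[[0,0,0],[0,0,0],[0,0,0]],"fingers":[1,1,1]}'
python3 -c "
from h import *
goal([.452,-.1147,-.136],[-.0008,.0009],.0498)"
```

```text
time: 20.05
position: [0.451, -0.1138, 0.06]
eef_rot: [-1.564, 0.11, -0.103]
force: [0.1, -0.4, -1.1]
opening: 0.105
time: 20.35
position: [0.4518, -0.1139, 0.0556]
eef_rot: [-1.565, 0.108, -0.104]
force: [-0.2, -0.7, -1.5]
opening: 0.104
slide [-0.05, 0.58, 0.01] twist [-0.003, 0.001, -0.003] q7 0.63 t 20.35
```

```bash
python3 -m pendant '{"slide":[[0,0.3,0],[0,0.5,0],[0,0.6,0]],"twist":[[0,0,0],[0,0,0],[0,0,0]],"fingers":[1,1,1]}'
python3 -m pendant '{"slide":[[0,0.15,0],[0,0.15,0],[0,0.15,0]],"twist":[[0,0,0],[0,0,0],[0,0,0]],"fingers":[1,1,1]}'
```

```text
time: 20.65
position: [0.4523, -0.1137, 0.0498]
eef_rot: [-1.564, 0.107, -0.105]
force: [-2.0, 0.6, 15.1]
opening: 0.104
time: 20.95
position: [0.4523, -0.1137, 0.0498]
eef_rot: [-1.563, 0.107, -0.106]
force: [-3.2, 1.5, 17.5]
opening: 0.105
```

```bash
python3 -m pendant '{"slide":[[0,-0.15,0],[0,-0.15,0],[0,-0.15,0],[0,-0.15,0],[0,-0.15,0]],"twist":[[0,0,0],[0,0,0],[0,0,0],[0,0,0],[0,0,0]],"fingers":[1,0.3,0.3,0.3,0.3]}' 50
python3 -m pendant '{"slide":[[0,-4,0],[0,-9,0],[0,-14,0],[0,-17,0],[0,-17,0]],"twist":[[0,0,0],[0,0,0],[0,0,0],[0,0,0],[0,0,0]],"fingers":[0.3,0.3,0.3,-1,-1]}' 50
python3 -m pendant '{"slide":[[0,0,0],[0,0,0]],"twist":[[0,0,0],[0,0,0]],"fingers":[-1,-1]}'
python3 look.py dish_large .452 -.1147 -.136 0 w10
python3 - <<'E'
from h import *
import json
s=json.load(open("p0.json"))["lid_large"];to(s[0],s[1],.22,s[2])
E
```

```text
time: 21.45
position: [0.4523, -0.1137, 0.0511]
eef_rot: [-1.563, 0.107, -0.106]
force: [-0.4, -0.4, 0.1]
opening: 0.353
time: 21.95
position: [0.4552, -0.1154, 0.2247]
eef_rot: [-1.563, 0.1, -0.113]
force: [-0.3, 0.5, 0.0]
opening: 0.679
time: 22.15
position: [0.4546, -0.1151, 0.224]
eef_rot: [-1.563, 0.101, -0.111]
force: [-0.2, -0.4, 0.9]
opening: 0.994
[(0.89, [283.0, 224.0])] expected [276. 183.]
dish_large [ 0.4524 -0.1153 -0.1356] 0.62 [(np.float64(-0.62), 172), (np.float64(-0.62), 172), (np.float64(-0.619), 172), (np.float64(-0.561), 81)]
slide [7.69, 0.6, 38.64] twist [-0.006, 0.192, 0.004] q7 0.38 t 22.25
```

View pics/w10.png

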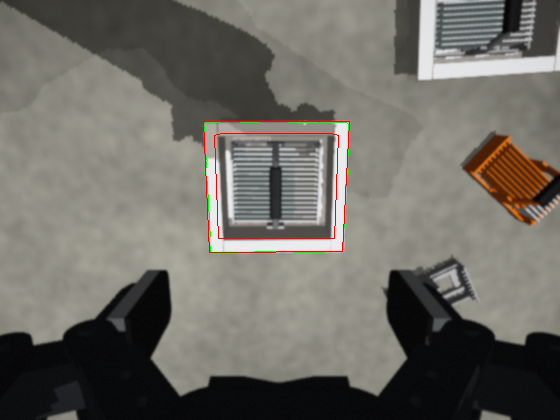

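The wide rack is seated squarely in the large dish, with its bar at (276,192), and the flange fit matches. Now the large lid.

```bash
python3 -m pendant '{"slide":[[7.7,0.6,38.6],[7.7,0.6,38.6],[7.7,0.6,38.6],[7.7,0.6,38.6],[7.7,0.6,38.6]],"twist":[[0,0.192,0],[0,0.192,0],[0,0.192,0],[0,0.192,0],[0,0.192,0]],"fingers":[-1,-1,-1,-1,-1]}' 50
python3 -c "
from h import *
to(.5810,.2573,.22,2.8136)"
```

```text
time: 22.75
position: [0.5355, 0.1216, 0.2203]
eef_rot: [-1.551, 0.255, -0.259]
force: [-0.2, -0.6, 0.2]
opening: 1.003
slide [-0.06, 0.09, 14.31] twist [-0.005, 0.0, 0.002] q7 -0.21 t 22.75
```

```bash
python3 -m pendant '{"slide":[[0,0,14.3],[0,0,14.3],[0,0,14.3],[0,0,14.3],[0,0,14.3]],"twist":[[0,0,0],[0,0,0],[0,0,0],[0,0,0],[0,0,0]],"fingers":[-1,-1,-1,-1,-1]}' 50
python3 -m pendant '{"slide":[[0,0,0]],"twist":[[0,0,0]],"fingers":[-1]}' 
python3 look.py lid_large .5810 .2573 2.8136 0 w11
python3 - <<'E'
from h import *
import json
s=json.load(open("p0.json"))["lid_small"]
c=robot.get_image("wrist");e=proj(c,place(np.zeros((1,3)),s,.02))[0];print("lid_small",e)
E
```

```text
time: 23.25
position: [0.5807, 0.258, 0.2188]
eef_rot: [-1.554, 0.255, -0.255]
force: [-0.4, -1.7, -0.3]
opening: 1.004
time: 23.35
position: [0.5803, 0.2555, 0.2179]
eef_rot: [-1.556, 0.258, -0.256]
force: [-0.5, -0.8, 0.3]
opening: 1.0
[(0.83, [279.0, 173.0])] expected [280. 181.]
lid_large [0.5807 0.2572 2.8037] 0.986 [(np.float64(-0.986), 160), (np.float64(-0.986), 160), (np.float64(-0.986), 160), (np.float64(-0.908), 71)]
lid_small [ 63.37347891 217.15571749]
```

View pics/w11.png

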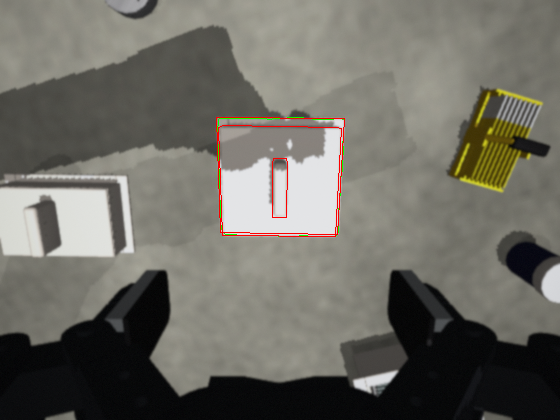

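The lid is at (281,177) with its ridge at (280,187), and the fit is tight.

```bash
python3 -c "
from h import *
to(.5807,.2572,.045,2.8037)"
```

```text
slide [0.02, 17.34, 0.12] twist [-0.001, 0.01, -0.001] q7 -0.39 t 23.5
```

```bash
python3 -m pendant '{"slide":[[0,5,0.1],[0,10,0.1],[0,14,0.1],[0,17,0.1],[0,17,0.1]],"twist":[[0,0.01,0],[0,0.01,0],[0,0.01,0],[0,0.01,0],[0,0.01,0]],"fingers":[-1,-1,-1,-1,-1]}' 50
python3 -m pendant '{"slide":[[0,0,0],[0,0,0],[0,0,0],[0,0,0],[0,0,0]],"twist":[[0,0,0],[0,0,0],[0,0,0],[0,0,0],[0,0,0]],"fingers":[-1,1,1,1,1]}' 50
python3 -m pendant '{"slide":[[0,0,0],[0,0,0],[0,0,0],[0,0,0]],"twist":[[0,0,0],[0,0,0],[0,0,0],[0,0,0]],"fingers":[1,1,1,1]}' 50
```

```text
time: 24.0
position: [0.5771, 0.2549, 0.0447]
eef_rot: [-1.558, 0.273, -0.26]
force: [0.3, 0.1, 0.8]
opening: 1.001
time: 24.5
position: [0.5776, 0.2553, 0.0457]
eef_rot: [-1.557, 0.272, -0.261]
force: [-0.1, -0.3, 1.1]
opening: 0.329
time: 24.9
position: [0.578, 0.2556, 0.0465]
eef_rot: [-1.556, 0.271, -0.261]
force: [-0.9, -0.3, 5.9]
opening: 0.126
```

```bash
python3 -m pendant '{"slide":[[0,-2,0],[0,-6,0],[0,-11,0],[0,-13,0],[0,-13,0]],"twist":[[0,0,0],[0,0,0],[0,0,0],[0,0,0],[0,0,0]],"fingers":[1,1,1,1,1]}' 60
python3 - <<'E'
from h import *
of=off([.5807,.2572,2.8037],[.578,.2556]);print(of)
s=[.4524,-.1153,-.1356+np.pi];goal(s,of,.18)
c=robot.get_image("wrist");o=robot.observe();d=robot.cut_out("wrist","lid_large")
for k in d:
  f=fit("lid_large",[(c,k["pixels"])],[*o["position"][:2],2.8037],o["position"][2]-.0465);print(k["conf"],f[:2],off(f[0],o["position"]))
E
```

```text
time: 25.4
position: [0.5811, 0.2562, 0.1796]
eef_rot: [-1.553, 0.267, -0.266]
force: [0.3, 0.0, -1.1]
opening: 0.122
[0.00201693 0.00240458]
slide [0.08, -0.11, -39.59] twist [-0.002, -0.204, -0.001] q7 -0.36 t 25.4
0.56 (array([0.58130261, 0.2594404 , 2.80720702]), np.float64(0.7994134051351092)) [0.00079687 0.00392456]
```

```bash
python3 -m pendant '{"slide":[[0,0,-39.6],[0,0,-39.6],[0,0,-39.6],[0,0,-39.6],[0,0,-39.6]],"twist":[[0,-0.204,0],[0,-0.204,0],[0,-0.204,0],[0,-0.204,0],[0,-0.204,0]],"fingers":[1,1,1,1,1]}' 60
python3 -c "
from h import *
goal([.4524,-.1153,-.1356+np.pi],[.0014,.003],.18)"
```

```text
time: 26.0
position: [0.4924, 0.0186, 0.1748]
eef_rot: [-1.571, 0.115, -0.096]
force: [1.9, -0.6, -1.8]
opening: 0.124
slide [-2.32, -0.44, -14.11] twist [0.004, 0.001, -0.012] q7 0.16 t 26.0
```

```bash
python3 -m pendant '{"slide":[[-1,-0.4,-5],[-1.7,-0.4,-10],[-2.3,-0.4,-14.1],[-2.3,-0.4,-14.1],[-2.3,-0.4,-14.1]],"twist":[[0,0,-0.012],[0,0,-0.012],[0,0,-0.012],[0,0,-0.012],[0,0,-0.012]],"fingers":[1,1,1,1,1]}' 60
python3 -m pendant '{"slide":[[0,0,0],[0,0,0]],"twist":[[0,0,0],[0,0,0]],"fingers":[1,1]}' 60
cat > hand.py <<'E'
import sys
from h import *
n=sys.argv[1];s=[float(v) for v in sys.argv[2:5]];zg=float(sys.argv[5]);of=[float(v) for v in sys.argv[6:8]];zt=float(sys.argv[8])
for _ in range(2):
    c=robot.get_image("wrist");o=robot.observe();p=o["position"]
    for k in robot.cut_out("wrist",n):
        if abs(k["xy"][0]-279)>70: continue
        f=fit(n,[(c,k["pixels"])],[p[0],p[1],s[2]],p[2]-zg);print(k["conf"],f[0].round(4),round(f[1],3),off(f[0],p).round(4))
print(p);goal(s,of,zt)
E
python3 hand.py lid_large .4524 -.1153 3.006 .0465 .0014 .003 .11
```

```text
time: 26.5
position: [0.4489, -0.1188, 0.1782]
eef_rot: [-1.571, 0.111, -0.105]
force: [0.2, 0.8, -1.9]
opening: 0.124
time: 26.7
position: [0.4486, -0.1171, 0.1772]
eef_rot: [-1.571, 0.111, -0.101]
force: [-0.1, 0.3, -1.7]
opening: 0.116
0.56 [ 0.4477 -0.1139  3.0069] 0.779 [-0.0016  0.0031]
0.55 [ 0.448  -0.1141  3.0105] 0.785 [-0.0016  0.0033]
[ 0.44915216 -0.11758787  0.17785589]
slide [0.18, 6.8, 0.02] twist [0.004, -0.0, -0.004] q7 0.44 t 26.9
```

```bash
python3 -m pendant '{"slide":[[0.05,3,0],[0.05,5.5,0],[0.05,6.8,0],[0.05,7,0],[0.05,7,0]],"twist":[[0.004,0,-0.004],[0.004,0,-0.004],[0.004,0,-0.004],[0.004,0,-0.004],[0.004,0,-0.004]],"fingers":[1,1,1,1,1]}' 60
python3 -m pendant '{"slide":[[0,0,0],[0,0,0]],"twist":[[0,0,0],[0,0,0]],"fingers":[1,1]}' 60
python3 hand.py lid_large .4524 -.1153 3.006 .0465 .0003 .003 .0985
python3 - <<'E'
from h import *
c=robot.get_image("wrist");ov=c["frame"][...,::-1].copy()
for n,s,z,col in(("dish_large",[.4524,-.1153,3.006],0,(0,0,255)),):
    q=proj(c,place(M[n][1],s,z));cv2.polylines(ov,[cv2.convexHull(q.astype(np.float32)).astype(int)],1,col,1)
r=cv2.resize(ov[80:350,140:420],None,fx=2.2,fy=2.2,interpolation=cv2.INTER_CUBIC);cv2.imwrite("pics/w12.png",r);print(r.shape)
E
```

```text
time: 27.4
position: [0.4495, -0.1179, 0.1079]
eef_rot: [-1.568, 0.106, -0.106]
force: [-0.2, 1.0, -0.6]
opening: 0.125
time: 27.6
position: [0.4503, -0.118, 0.1087]
eef_rot: [-1.568, 0.105, -0.107]
force: [0.3, -0.4, -1.6]
opening: 0.121
0.76 [ 0.45   -0.1146  3.0103] 0.787 [-0.0007  0.0033]
0.55 [ 0.4498 -0.1148  3.0063] 0.778 [-0.0005  0.0031]
[ 0.44992819 -0.11792119  0.10846425]
slide [0.19, 0.99, -0.01] twist [-0.0, 0.001, 0.001] q7 0.56 t 27.8
(594, 616, 3)
```

View pics/w12.png

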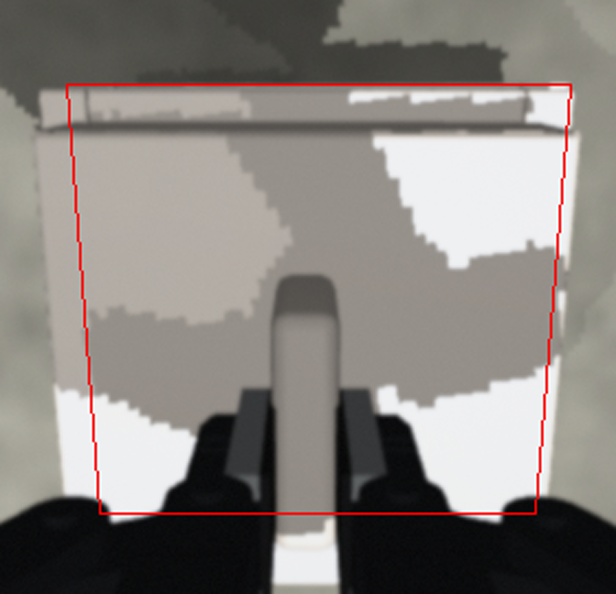

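Dish flange front strip spans x 42–572 at y≈86–120 in this crop, and the lid's front edge spans x 38–578 at y≈130. Laterally both centre on about 307. I'll compare the depth direction by projection.

Run:
```python
from h import *
c=robot.get_image("wrist");o=robot.observe();p=o["position"];print(p,"cam",-c["R"].T@c["t"])
f=lambda q:((q-[140,80])*2.2).round(0).tolist()
s=[.4505,-.1150,3.006]
def edge(w,d,z,s=s):return f(proj(c,place(np.array([[i*w/2,-d/2,z] for i in(-1,1)])/1000,s)))
print("dish top front",edge(124,118,50),"bottom edge of flange",edge(124,118,46))
zl=p[2]*1000-46.5
for z in(zl,zl+4):print("lid front",edge(122,116,z))
print("dome top?",edge(108,100,zl+34), "5mm in y:",edge(122,106,zl+4))
```

```text
[ 0.44970702 -0.11790772  0.10818042] cam [ 0.45709597 -0.05304797  0.25459279]
dish top front [[565.0, 85.0], [60.0, 85.0]] bottom edge of flange [[560.0, 85.0], [64.0, 85.0]]
lid front [[575.0, 90.0], [50.0, 90.0]]
lid front [[581.0, 91.0], [44.0, 90.0]]
dome top? [[592.0, 137.0], [36.0, 137.0]] 5mm in y: [[579.0, 113.0], [46.0, 113.0]]
```

```bash
python3 -m pendant '{"slide":[[0.26,0.3,-0.05],[0.26,0.6,-0.05],[0.26,0.9,-0.05],[0.26,0.9,-0.05]],"twist":[[0,0,0],[0,0,0],[0,0,0],[0,0,0]],"fingers":[1,1,1,1]}' 60
python3 -m pendant '{"slide":[[0,0,0],[0,0,0]],"twist":[[0,0,0],[0,0,0]],"fingers":[1,1]}' 60
python3 hand.py lid_large .4524 -.1153 3.006 .0465 -.0006 .0032 .0965
```

```text
time: 28.3
position: [0.4518, -0.1187, 0.0986]
eef_rot: [-1.568, 0.107, -0.105]
force: [-0.7, 0.8, -2.2]
opening: 0.121
time: 28.5
position: [0.4516, -0.1187, 0.0985]
eef_rot: [-1.567, 0.107, -0.105]
force: [-0.5, -0.4, -1.2]
opening: 0.119
0.73 [ 0.4507 -0.1154  3.0073] 0.784 [-0.0014  0.0032]
0.7 [ 0.4509 -0.1148  3.0069] 0.789 [-0.0014  0.0037]
[ 0.45178747 -0.1186852   0.09868838]
slide [0.07, 0.22, 0.02] twist [-0.001, 0.0, -0.001] q7 0.58 t 28.7
```

```bash
python3 -m pendant '{"slide":[[0.12,0,0],[0.12,0.1,0],[0.12,0.25,0],[0.12,0.3,0]],"twist":[[0,0,0],[0,0,0],[0,0,0],[0,0,0]],"fingers":[1,1,1,1]}' 60
python3 -m pendant '{"slide":[[0,0.15,0],[0,0.2,0],[0,0.2,0]],"twist":[[0,0,0],[0,0,0],[0,0,0]],"fingers":[1,1,1]}' 60
python3 hand.py lid_large .4524 -.1153 3.006 .0465 -.0006 .0032 .0965
```

```text
time: 29.1
position: [0.4533, -0.1188, 0.0964]
eef_rot: [-1.567, 0.106, -0.106]
force: [-2.0, 0.9, 15.1]
opening: 0.123
time: 29.4
position: [0.4533, -0.1187, 0.0963]
eef_rot: [-1.564, 0.106, -0.107]
force: [-4.3, 1.6, 24.5]
opening: 0.122
0.61 [ 0.4525 -0.1156  3.007 ] 0.783 [-0.0013  0.003 ]
0.91 [ 0.4519 -0.1157  3.0054] 0.778 [-0.0018  0.0028]
[ 0.45329666 -0.1187402   0.09632031]
slide [-0.08, -0.02, 0.01] twist [-0.004, -0.0, 0.0] q7 0.58 t 29.6
```

Contact at the expected height with the lid fit on the dish pose. I'll release, rise and check, then look toward the small lid.

```bash
python3 -m pendant '{"slide":[[0,-0.25,0],[0,-0.25,0],[0,-0.25,0],[0,-0.25,0],[0,-0.25,0]],"twist":[[0,0,0],[0,0,0],[0,0,0],[0,0,0],[0,0,0]],"fingers":[1,1,0.3,0.3,0.3]}' 60
python3 -m pendant '{"slide":[[0,-2,0],[0,-6,0],[0,-10,0],[0,-12,0],[0,-12,0]],"twist":[[0,0,0],[0,0,0],[0,0,0],[0,0,0],[0,0,0]],"fingers":[0.3,-1,-1,-1,-1]}' 50
python3 -m pendant '{"slide":[[0,0,0],[0,0,0]],"twist":[[0,0,0],[0,0,0]],"fingers":[-1,-1]}'
python3 look.py lid_large .4524 -.1153 3.006 .05 w13
python3 look.py lid_large .4524 -.1153 3.006 .05 w13
python3 - <<'E'
from h import *
import json
c=robot.get_image("wrist");q=proj(c,place(M["dish_large"][1],[.4524,-.1153,3.006]));print(cv2.convexHull(q.astype(np.float32)).reshape(-1,2).round())
cv2.imwrite("pics/w14.png",cv2.resize(c["frame"][90:290,170:400,::-1],None,fx=2.6,fy=2.6,interpolation=cv2.INTER_CUBIC))
s=json.load(open("p0.json"))["lid_small"];to(s[0]-.002,s[1],.22,s[2])
E
```

```text
time: 30.1
position: [0.4533, -0.1188, 0.0986]
eef_rot: [-1.564, 0.106, -0.107]
force: [-0.1, -0.5, -0.8]
opening: 0.35
time: 30.6
position: [0.4553, -0.1198, 0.221]
eef_rot: [-1.564, 0.101, -0.111]
force: [-0.8, 0.7, 0.1]
opening: 0.992
time: 30.8
position: [0.4547, -0.1195, 0.2202]
eef_rot: [-1.564, 0.102, -0.11]
force: [-1.0, -0.5, -0.0]
opening: 1.001
[(0.7, [274.0, 182.0])] expected [276. 190.]
lid_large [ 0.4524 -0.1155  3.01  ] 0.987 [(np.float64(-0.987), 172), (np.float64(-0.987), 172), (np.float64(-0.987), 172), (np.float64(-0.91), 82)]
[(0.67, [275.0, 182.0])] expected [276. 190.]
lid_large [ 0.4525 -0.1156  3.0063] 0.987 [(np.float64(-0.987), 172), (np.float64(-0.987), 172), (np.float64(-0.986), 172), (np.float64(-0.91), 82)]
[[350. 116.]
 [344. 249.]
 [209. 249.]
 [202. 116.]
 [203. 116.]
 [350. 116.]]
slide [-14.32, 0.13, 39.58] twist [-0.004, 0.215, 0.004] q7 0.39 t 31.05
```

View pics/w14.png

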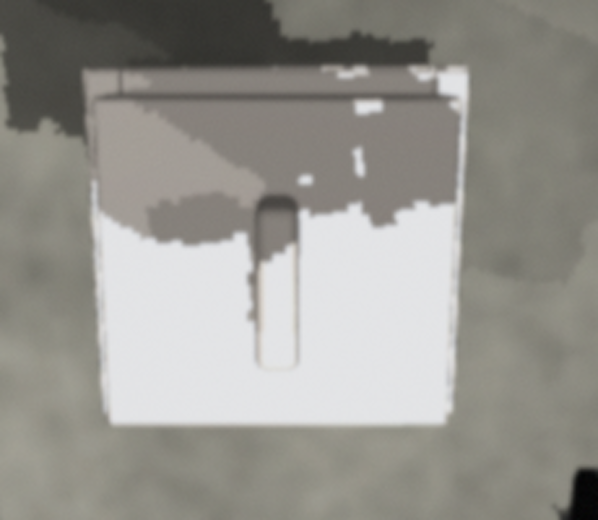

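The large lid sits square on the dish: flange corners (85,68) and (467,68) in the crop, measured within 0.5 mm and 0.1° of the dish. That was my last picture view, so the rest is checked by numbers. Next is the small lid, going round the reach limit.

```bash
python3 -m pendant '{"slide":[[0,0,5],[0,0,10],[0,0,15],[0,0,20],[0,0,25]],"twist":[[0,0,0],[0,0,0],[0,0,0],[0,0,0],[0,0,0]],"fingers":[-1,-1,-1,-1,-1]}' 50
python3 -c "
from h import *
to(.3664,.2918,.22,2.7905)"
```

```text
time: 31.55
position: [0.4884, 0.1299, 0.221]
eef_rot: [-1.565, 0.103, -0.11]
force: [1.5, -0.2, 0.1]
opening: 0.995
slide [-14.29, 0.09, 14.39] twist [-0.004, 0.215, 0.003] q7 -0.13 t 31.55
```

```bash
python3 -m pendant '{"slide":[[-14.3,0,14.4],[-14.3,0,14.4],[-14.3,0,14.4],[-14.3,0,14.4],[-14.3,0,14.4]],"twist":[[0,0.215,0],[0,0.215,0],[0,0.215,0],[0,0.215,0],[0,0.215,0]],"fingers":[-1,-1,-1,-1,-1]}' 50
python3 -m pendant '{"slide":[[0,0,0],[0,0,0]],"twist":[[0,0,0],[0,0,0]],"fingers":[-1,-1]}' 
python3 look.py lid_small .3664 .2918 2.7905 0 w15
python3 look.py lid_small .3664 .2918 2.7905 0 w15
python3 -c "
from h import *
to(.3664,.2918,.045,2.7905)"
```

```text
time: 32.05
position: [0.3616, 0.2975, 0.22]
eef_rot: [-1.551, 0.266, -0.266]
force: [0.6, 0.4, 0.2]
opening: 0.999
time: 32.25
position: [0.3616, 0.2972, 0.2197]
eef_rot: [-1.551, 0.266, -0.266]
force: [0.2, 0.2, 0.3]
opening: 0.999
[(0.62, [287.0, 181.0])] expected [286. 187.]
lid_small [0.3663 0.2904 2.7952] 0.987 [(np.float64(-0.987), 160), (np.float64(-0.987), 160), (np.float64(-0.986), 160), (np.float64(-0.986), 160)]
[(0.97, [287.0, 180.0])] expected [285. 186.]
lid_small [0.3661 0.2906 2.8   ] 0.984 [(np.float64(-0.984), 160), (np.float64(-0.984), 160), (np.float64(-0.984), 160), (np.float64(-0.524), 80)]
slide [0.48, 17.5, -0.33] twist [-0.004, 0.008, 0.0] q7 -0.74 t 32.45
```

```bash
python3 -m pendant '{"slide":[[0.5,5,-0.45],[0.5,10,-0.45],[0.5,14,-0.45],[0.5,17.1,-0.45],[0.5,17.1,-0.45]],"twist":[[0,0,0],[0,0,0],[0,0,0],[0,0,0],[0,0,0]],"fingers":[-1,-1,-1,-1,-1]}' 50
python3 -c "
from h import *
to(.3662,.2905,.045,2.7975)"
```

```text
time: 32.95
position: [0.3654, 0.2881, 0.0462]
eef_rot: [-1.555, 0.274, -0.269]
force: [-0.0, -0.6, -0.4]
opening: 1.0
slide [-0.01, 0.12, 0.26] twist [0.002, -0.002, -0.003] q7 -0.42 t 32.95
```

```bash
python3 -m pendant '{"slide":[[0,0,0.2],[0,0,0.2],[0,0,0.2],[0,0,0.2],[0,0,0.2]],"twist":[[0,0,0],[0,0,0],[0,0,0],[0,0,0],[0,0,0]],"fingers":[-1,1,1,1,1]}' 50
python3 -m pendant '{"slide":[[0,0,0],[0,0,0],[0,0,0],[0,0,0]],"twist":[[0,0,0],[0,0,0],[0,0,0],[0,0,0]],"fingers":[1,1,1,1]}' 50
python3 -m pendant '{"slide":[[0,-2,0],[0,-6,0],[0,-10,0],[0,-13,0],[0,-13,0]],"twist":[[0,0,0],[0,0,0],[0,0,0],[0,0,0],[0,0,0]],"fingers":[1,1,1,1,1]}' 60
python3 -c "
from h import *
to(.6458,-.0018,.18,-.072+np.pi)"
```

```text
time: 33.45
position: [0.3663, 0.2905, 0.0471]
eef_rot: [-1.554, 0.273, -0.269]
force: [0.1, 0.3, 0.5]
opening: 0.328
time: 33.85
position: [0.3665, 0.2908, 0.0478]
eef_rot: [-1.553, 0.273, -0.269]
force: [-1.5, -0.1, 6.8]
opening: 0.12
time: 34.35
position: [0.3685, 0.2921, 0.1809]
eef_rot: [-1.547, 0.269, -0.272]
force: [0.4, 1.2, -1.6]
opening: 0.12
slide [36.03, -0.03, -18.28] twist [-0.007, -0.273, 0.002] q7 -0.63 t 34.35
```

```bash
python3 -m pendant '{"slide":[[36,0,-18.3],[36,0,-18.3],[36,0,-18.3],[36,0,-18.3],[36,0,-18.3]],"twist":[[0,-0.273,0],[0,-0.273,0],[0,-0.273,0],[0,-0.273,0],[0,-0.273,0]],"fingers":[1,1,1,1,1]}' 60
python3 -c "
from h import *
to(.6458,-.0018,.18,-.072+np.pi)"
```

```text
time: 34.85
position: [0.5392, 0.1083, 0.1776]
eef_rot: [-1.563, 0.056, -0.056]
force: [1.0, 1.6, -1.2]
opening: 0.121
slide [11.42, -0.31, -10.22] twist [-0.007, 0.0, 0.0] q7 0.05 t 34.85
```

```bash
python3 -m pendant '{"slide":[[11.6,-2,-21],[11.6,-2,-21],[11.6,-2,-21],[11.6,-2,-21],[11.6,-2,-21]],"twist":[[-0.007,0,0],[-0.007,0,0],[-0.007,0,0],[-0.007,0,0],[-0.007,0,0]],"fingers":[1,1,1,1,1]}' 60
python3 -m pendant '{"slide":[[0,0,0],[0,0,0]],"twist":[[0,0,0],[0,0,0]],"fingers":[1,1]}' 60
python3 look.py dish_small .6458 -.0018 3.0696 0 w16
python3 look.py dish_small .6458 -.0018 3.0696 0 w16
python3 hand.py lid_small .6458 -.0018 3.0696 .0478 0.0003 0.0003 .18
```

```text
time: 35.35
position: [0.6396, -0.1125, 0.1947]
eef_rot: [-1.57, 0.059, -0.056]
force: [1.4, -0.1, 0.0]
opening: 0.123
time: 35.55
position: [0.6384, -0.1142, 0.1929]
eef_rot: [-1.57, 0.064, -0.057]
force: [-0.5, 0.7, -0.7]
opening: 0.119
[(0.79, [291.0, 74.0])] expected [280.  51.]
dish_small [ 6.4560e-01 -1.9000e-03  3.0666e+00] 0.645 [(np.float64(-0.645), 175), (np.float64(-0.645), 175), (np.float64(-0.645), 175), (np.float64(-0.437), 86)]
[(0.79, [272.0, 78.0])] expected [281.  57.]
dish_small [ 6.4530e-01 -1.9000e-03  3.0705e+00] 0.661 [(np.float64(-0.661), 175), (np.float64(-0.661), 176), (np.float64(-0.661), 176), (np.float64(-0.45), 86)]
0.84 [ 0.6373 -0.1088  3.0719] 0.83 [-0.0018  0.0011]
0.93 [ 0.6376 -0.1094  3.0724] 0.834 [-0.0019  0.0012]
[ 0.63940647 -0.11069215  0.19441704]
slide [-0.18, 1.46, 10.92] twist [-0.0, 0.001, -0.002] q7 0.39 t 35.95
```

```bash
python3 -m pendant '{"slide":[[-0.1,0,5],[-0.1,0,10],[-0.1,0,11],[-0.1,0,11],[-0.1,0,11]],"twist":[[0,0,0],[0,0,0],[0,0,0],[0,0,0],[0,0,0]],"fingers":[1,1,1,1,1]}' 60
python3 -m pendant '{"slide":[[0,0,0],[0,0,0]],"twist":[[0,0,0],[0,0,0]],"fingers":[1,1]}' 60
python3 hand.py lid_small .6455 -.0019 3.069 .0478 -0.0018 0.0012 .104
```

```text
time: 36.45
position: [0.6462, -0.0022, 0.1948]
eef_rot: [-1.571, 0.057, -0.055]
force: [0.1, -0.8, -0.9]
opening: 0.12
time: 36.65
position: [0.6459, -0.0051, 0.1952]
eef_rot: [-1.572, 0.06, -0.058]
force: [-0.6, -0.2, -0.9]
opening: 0.119
0.64 [ 0.6444 -0.005   3.0674] 0.825 [-0.0016 -0.0006]
0.61 [ 6.4410e-01 -3.8000e-03  6.2105e+00] 0.82 [0.0019 0.0003]
[ 0.64607651 -0.00363399  0.19492149]
slide [0.12, 9.09, 0.02] twist [0.001, -0.0, -0.002] q7 0.23 t 36.85
```

```bash
python3 -m pendant '{"slide":[[0.12,4,0.1],[0.12,7,0.1],[0.12,8.6,0.1],[0.12,9,0.1],[0.12,9,0.1]],"twist":[[0,0,0],[0,0,0],[0,0,0],[0,0,0],[0,0,0]],"fingers":[1,1,1,1,1]}' 60
python3 -m pendant '{"slide":[[0,0,0],[0,0,0]],"twist":[[0,0,0],[0,0,0]],"fingers":[1,1]}' 60
python3 hand.py lid_small .6455 -.0019 3.069 .0478 -0.0017 0 .0978
```

```text
time: 37.35
position: [0.6475, -0.0028, 0.1049]
eef_rot: [-1.572, 0.059, -0.056]
force: [0.4, 0.3, -0.9]
opening: 0.12
time: 37.55
position: [0.6487, -0.0031, 0.1064]
eef_rot: [-1.572, 0.057, -0.059]
force: [0.7, 0.2, -1.4]
opening: 0.12
0.74 [ 6.4710e-01 -2.5000e-03  3.0681e+00] 0.83 [-0.0014  0.0003]
0.97 [ 6.4660e-01 -2.6000e-03  3.0677e+00] 0.828 [-0.0015  0.0001]
[ 0.64810259 -0.00276047  0.10584897]
slide [-0.07, 0.78, 0.07] twist [0.001, -0.0, -0.001] q7 0.29 t 37.75
```

```bash
python3 -m pendant '{"slide":[[-0.13,0.2,0.06],[-0.13,0.5,0.06],[-0.13,0.5,0.06],[-0.13,0.5,0.06]],"twist":[[0,0,0],[0,0,0],[0,0,0],[0,0,0]],"fingers":[1,1,1,1]}' 60
python3 -m pendant '{"slide":[[0,0,0],[0,0,0]],"twist":[[0,0,0],[0,0,0]],"fingers":[1,1]}' 60
python3 hand.py lid_small .6455 -.0019 3.069 .0478 -0.0015 0 .0978
```

```text
time: 38.15
position: [0.6465, -0.002, 0.1004]
eef_rot: [-1.571, 0.058, -0.057]
force: [0.1, 0.2, -1.0]
opening: 0.123
time: 38.35
position: [0.6465, -0.0021, 0.1003]
eef_rot: [-1.572, 0.058, -0.057]
force: [0.7, -0.4, -1.6]
opening: 0.12
0.71 [ 6.4520e-01 -1.7000e-03  3.0694e+00] 0.822 [-0.0014  0.0002]
0.89 [ 6.4450e-01 -1.9000e-03  6.2106e+00] 0.819 [0.002 0.   ]
[ 0.64652051 -0.00202477  0.10043137]
slide [0.05, 0.26, 0.01] twist [0.001, -0.0, -0.001] q7 0.29 t 38.55
```

```bash
python3 -m pendant '{"slide":[[0.04,0.1,0],[0.04,0.2,0],[0.04,0.3,0],[0.04,0.3,0]],"twist":[[0,0,0],[0,0,0],[0,0,0],[0,0,0]],"fingers":[1,1,1,1]}' 60
python3 -m pendant '{"slide":[[0,0.15,0],[0,0.15,0]],"twist":[[0,0,0],[0,0,0]],"fingers":[1,1]}' 60
python3 hand.py lid_small .6455 -.0019 3.069 .0478 -0.0015 0 .0978
```

```text
time: 38.95
position: [0.647, -0.0021, 0.0979]
eef_rot: [-1.571, 0.058, -0.057]
force: [-1.3, 0.3, 2.4]
opening: 0.117
time: 39.15
position: [0.647, -0.0021, 0.0979]
eef_rot: [-1.57, 0.058, -0.057]
force: [-3.8, 1.0, 8.9]
opening: 0.116
0.72 [ 6.4560e-01 -1.7000e-03  3.0691e+00] 0.833 [-0.0014  0.0003]
0.7 [ 6.4550e-01 -1.5000e-03  3.0775e+00] 0.831 [-0.0015  0.0005]
[ 0.64697664 -0.00212763  0.0978625 ]
slide [-0.0, 0.01, 0.01] twist [0.0, -0.001, -0.001] q7 0.3 t 39.35
```

Seated at the expected height. Release, rise and verify both lids and the untouched things.

```bash
python3 -m pendant '{"slide":[[0,-0.1,0],[0,-0.1,0],[0,-0.1,0],[0,-0.1,0],[0,-0.1,0]],"twist":[[0,0,0],[0,0,0],[0,0,0],[0,0,0],[0,0,0]],"fingers":[1,1,0.3,0.3,0.3]}' 60
python3 -m pendant '{"slide":[[0,-2,0],[0,-6,0],[0,-10,0],[0,-14,0],[0,-15,0]],"twist":[[0,0,0],[0,0,0],[0,0,0],[0,0,0],[0,0,0]],"fingers":[0.3,-1,-1,-1,-1]}' 50
python3 -m pendant '{"slide":[[0,0,0],[0,0,0],[0,0,0]],"twist":[[0,0,0],[0,0,0],[0,0,0]],"fingers":[-1,-1,-1]}'
python3 look.py lid_small .6455 -.0019 3.069 .05 w17
python3 look.py lid_small .6455 -.0019 3.069 .05 w17
python3 - <<'E'
from h import *
for k in("side","wrist"):
    c=robot.get_image(k)
    for n,s in(("lid_small",[.6455,-.0019,3.069]),("lid_large",[.4525,-.1156,3.008]),("dish_large",[.4524,-.1153,3.006]),("dish_small",[.6455,-.0019,3.069])):
        e=proj(c,place(np.zeros((1,3)),s,.05))[0]
        D=[d for d in robot.cut_out(k,n) if np.hypot(*(d["xy"]-e))<40]
        if D: print(k,n,[(x.round(4),round(y,3)) for x,y,_ in [fit(n,[(c,D[0]["pixels"])],s,.05 if "lid" in n else 0)]])
for n in("rack_empty","rack_small"):
    c=robot.get_image("side");print(n,[(round(float(d["conf"]),2),np.round(d["xy"]).tolist()) for d in robot.cut_out("side",n)])
print(robot.observe()["force"],robot.observe()["time"])
E
```

```text
time: 39.85
position: [0.647, -0.0021, 0.0987]
eef_rot: [-1.57, 0.058, -0.057]
force: [-0.8, 1.0, -0.5]
opening: 0.349
time: 40.35
position: [0.6501, -0.003, 0.2537]
eef_rot: [-1.57, 0.052, -0.064]
force: [-0.5, -0.8, 0.9]
opening: 0.992
time: 40.65
position: [0.649, -0.0028, 0.2519]
eef_rot: [-1.57, 0.054, -0.061]
force: [-0.2, 0.3, -0.2]
opening: 0.997
[(0.84, [275.0, 177.0])] expected [275. 186.]
lid_small [ 6.4550e-01 -1.8000e-03  6.2091e+00] 0.983 [(np.float64(-0.983), 175), (np.float64(-0.983), 175), (np.float64(-0.983), 175), (np.float64(-0.983), 175)]
[(0.61, [275.0, 179.0])] expected [275. 186.]
lid_small [ 6.4550e-01 -1.9000e-03  6.2096e+00] 0.992 [(np.float64(-0.992), 175), (np.float64(-0.992), 175), (np.float64(-0.992), 175), (np.float64(-0.992), 175)]
side lid_small [(array([ 6.4670e-01, -2.0000e-04,  3.1109e+00]), np.float64(0.938))]
side lid_large [(array([ 0.4538, -0.1147,  3.0054]), np.float64(0.971))]
side dish_large [(array([ 0.4561, -0.1183,  3.0022]), np.float64(0.15))]
side dish_small [(array([ 0.6443, -0.0064,  3.0377]), np.float64(0.271))]
wrist lid_small [(array([ 6.4530e-01, -2.1000e-03,  3.0687e+00]), np.float64(0.984))]
wrist lid_large [(array([ 0.4524, -0.1146,  3.0075]), np.float64(0.55))]
rack_empty [(0.87, [342.0, 289.0]), (0.55, [329.0, 167.0])]
rack_small [(0.83, [343.0, 243.0]), (0.61, [302.0, 149.0])]
[ 0.24626998 -0.038444   -0.14784625] 41.55
```

Both lids sit on their dishes to within about 1 mm by the wrist view, and the side view puts the unneeded racks where they started. Handing in.

```bash
python3 -c "
from workcell import robot
print(robot.hand_in())"
```

```text
the job is handed in; nothing more can be done
None
```

I lowered the narrow rack into the small dish and the wide rack into the large dish. I then set each lid on its own dish, about 42 s of robot time in all, and handed the job in.

**Lids:** The last wrist-camera fits put both lids within about 0.5 mm and 0.2° of their dishes. Both lids touched at the expected height with a gentle contact force, at most 25 N.

**Other things:** In the side camera the empty rack and the orange and yellow look-alikes stayed within 3 pixels of where they started. I did not re-measure the pot, box or tally counter after the start.

**What failed or disagreed:**
- **First grasp:** The first two closings on the narrow rack shut above its bar. The side view showed the fingertips at the reported TCP height rather than 25 mm ahead of it. I went 22 mm lower and it held; the rack had not moved.
- **Side-camera fits:** The side fit of the small lid was about 2 mm and 2.4° away from the wrist fits. Its fits of the covered dishes were too poor to use, since the lids hide them. I trusted the tighter wrist fits.
- **Final look:** I had used all 16 picture views before placing the small lid, so that placement was checked by measurement only.

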